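# Run a plate through the roller press and turn it over

### The arm

A 6-joint arm with a two-finger parallel gripper is mounted at the origin on a cart in front of the work surface, level with it; the furniture and walls round the work are solid. World frame = base frame: x ahead of the robot, y to its left, z up, the work surface at z = 0. Lengths are in m, angles in rad, forces in N, time in s.
With the tool pointing down it reaches from about 0.25 to 0.725 m from the base axis. Payload 4 kg.
Tool frame: the origin (TCP) lies between the finger pads; the fingertips stand 11 mm ahead of it and the grasp point (between the pads) lies 8 mm behind it (tcp_to_tips is the z of the fingertips in the tool frame, in m); z points along the fingers, y is the direction in which the jaws open and shut (so a half turn about z gives the same grasp; the last joint's range is limited). The gripper opens to 85 mm and grips with 20 to 120 N. Pads are 22 mm wide; open, the fingers measure 114 mm over their backs; the gripper's body (76 mm by 85 mm) begins 54 mm behind the grasp point. The pads swing forward as they close: fully open they stand 13 mm farther back than shut.
Start: joints at [1.346, 0.241, 0.005, 1.335, 0, 1.571], TCP at [0.111, 0.487, 0.242] pointing down, gripper open.
Joint ranges: [-2.72, 2.72], [-1.05, 1.87], [-1.09, 1.28], [-1.99, 2.15], [-1.42, 1.44], [-3.14, 3.14]. Speed limits (rad/s): [2.79, 2.79, 3.14, 3.14, 3.14, 3.14].

### API

Orientations are given as a unit quaternion [x, y, z, w].
In Python, from workcell import * gives the robot as it stands.
- The arm moves only by the tool move_arm, never from a script. Its argument "moves" is a list that holds one entry, the list of rows, each a list of 7 numbers: the shift along the world's x, y, z in units of 500 mm (1.0 is 500 mm), then the turn, a rotation vector about the world's x, y, z in units of 30 degrees (1.0 is 30 degrees), then the closure, from -1 (fully open) to 1 (shut), so that 0 is half open. A call has 1 to 8 rows; each row shifts and turns the pose as measured when the row begins; what a row does not reach is not made up. A row lasts 1/12 s, in which the tool goes at most 41.7 mm and 7.16 degrees, less where a joint would pass 70% of its speed; a pose out of reach is approached as far as the arm can. A call with a number of a shift or a turn outside -1 to 1 is refused whole. A call with a gripper value outside its range is refused whole. The fingers move at their own pace and stop on an object; the grip force is fixed at half the most. Time passes only in rows, so rows that do not move let the fingers close. It gives the time, the measured TCP pose, the force and the opening at its end, in the units of the state.
- get_obs(): the state, without advancing time (a new reading comes with each control period).
- camera(name): name is "scene" or "top"; returns a dict with "pixels" (400x640x3 uint8, red, green, blue), "range_z" (400x640 float32, m along the optical axis (not along the pixel's ray), 0 where there is no reading), "fx", "fy", "cx", "cy" (pixels), "extrinsics" (4x4, takes a point from camera to world coordinates). Camera axes: x right, y down, z forward; pixel columns grow to the right and rows downward; lengths in m; the calibration is good to about 2 mm. A picture is of the moment at which its call begins.
- job_done(): hands the job in, once; it reports no verdict.
The state is a dict: "clock": time; "joint_pos": joint angles; "joint_vel": joint speeds; "tau": joint torques, N m; "eef_pos": TCP position; "tool_rot": TCP orientation; "ft_force": force on the tool from outside, world axes, zero at the start; "ft_torque": the same for the moment, N m; "grip_width": finger opening in m.
Only numpy, scipy, OpenCV 4.12 (cv2) and the standard library are available. Lean on these libraries where they do the work, as an engineer would, in place of code of your own. Each camera call takes 0.05 s, during which the arm holds its last target.

### The job

Crank the roller press anticlockwise, as seen from the robot, until the pressing plate has run right through and the crank suddenly goes light. Only then take hold of the plate, draw it off the end of the out-feed shelf, and gently lay it turned over (grey steel side up) flat in the middle of the green cutting mat, so that it can be opened from the back. Leave the blue-handled pliers, the glue tube and the yellow bead pot by the work where they are.

Things in the scene. Friction and masses are not known exactly. Their poses are not given: they have to be found in the camera images.
- press: Hand-cranked roller press, off-white with a sage-green hood, fixed to the desk. Origin on the desk under its centre; the rollers' nip lies at x = y = 0 of its frame, +y side in-feed, -y side out-feed, -x side (towards the robot) the crank. Cheeks and hood: x from -49 to 49 mm, y from -39 to 39 mm, top at z = 155 mm; base 128 x 112 mm.
- shelf_end (a point): middle of the out-feed shelf's outer edge, on its top face: press frame [0, -100, 80] mm. Both shelves have their tops at 80 mm, are 8 mm thick and 84 mm wide (x), with side rails 5 mm high just outside the plate; the in-feed shelf reaches out to y = +90 mm. Nothing stands below the plate beyond this edge.
- axle (a point): point on the crank's axis, which runs along the press's x axis, beside the middle of the handle sleeve: press frame [-105, 0, 104.5] mm. Turning anticlockwise as seen from the robot (the crank's top towards the press's +y, its bottom towards -y) drives the plate out to -y, 60 to 85 mm a turn (the rollers slip a little); 78 to 127 mm are left to go at the start.
- knob (a point): middle of the crank's black handle sleeve: 22 mm diameter, 56 mm long, parallel to the press's x axis, 55 mm from the crank's axis; arm and hub are 30 mm nearer the press. It spins freely on its pin: it can stay gripped all the way round (grip with 30 N or more). Drag along its circle, either way: about 4 to 9 N in motion (it eases at a stop) while the rollers hold the plate, under 1.5 N afterwards.
- plate: Pressing plate, 62 x 150 x 10 mm (x, y, z), 0.38 to 0.52 kg, rigid: frosted blue pad on top (+z at the start), card between, grey steel base below; origin: centre of the grey face. It lies along the press's y axis, pinched by the rollers. Once through, its trailing edge is 4 to 6 mm past the nip: 55 mm overhang the out-feed shelf, 35 mm are still under the hood.
- mat: Green cutting mat with a pale grid, 170 x 220 mm (x, y), 3 mm thick, lying fixed on the desk on the out-feed side. Origin: centre of its underside.
- cutter: Blue-handled pliers, 130 x 43 x 12 mm, lying loose on the desk beyond the in-feed end of the press; origin: centre of the underside. To be left alone.
- glue: Glue tube, 27 x 98 x 19 mm, loose on the desk in front; origin: centre of the underside. To be left alone.
- pot: Bead pot with a pale lid and yellow beads, 36 mm in diameter, 33 mm high, loose on the desk behind the out-feed shelf and the mat; origin: centre of the underside. To be left alone.

How it is judged:
On the way, in this order (a step that is already met when the one before it is completed fails the run):
1. the plate has run clear of the rollers and lies on the out-feed shelf (y of plate in the frame of press below -0.077 m and z of plate in the frame of press above 0.07 m and angle between plate's own z axis and vertical below 0.2 rad), for 0.2 s.
2. the plate is off the shelf, held clear of the press (y of plate in the frame of press below -0.15 m), for 0.1 s.
At the end, for the whole second after the job is handed in: The plate lies at rest flat on the mat with its grey steel side up (within 4 degrees), its centre within 50 mm of the mat's centre (angle between plate's own z axis and vertical above 3.07 rad and horizontal distance between plate and mat below 0.05 m and height (world z) of plate below 0.018 m and linear speed of plate below 0.02 m/s); the robot touches nothing.
It fails at once if the plate is gripped or pushed while the rollers still hold it (y of plate in the frame of press above -0.0765 m and contact force between any of the fingers, the arm and plate above 1.5 N).
It fails at once if the pliers, the glue tube or the bead pot moved by more than 30 mm (distance of any of cutter, glue, pot from where it was at the start of the episode above 0.03 m).
It fails at once if the plate is dropped or thrown (moves faster than 1 m/s) (linear speed of plate above 1 m/s).
It also fails if it takes over 72 s, if anything falls off the work surface, if the arm or the gripper's body presses on something with over 40 N, if the wrist force passes 120 N, or if a joint passes its speed limit or range.

## Working session

There is one attempt and no reset: what is moved stays moved. The work goes in short steps, Python scripts to look and compute and a tool call to move; the robot and the scene stay as the last step left them, time stands still between calls to the robot, and variables do not carry over. Pictures are saved under pics/ and viewed, and the job is handed in when it is done.

Besides the shell and the picture viewer there is one more tool, called after "Request:" as name(argument=value, ...) on one line, values as JSON. move_arm: Moves the arm, as the interface text tells. Shifts and turns lie within -1 to 1; 1 stands for 500 mm of shift or 30 degrees of turn. Its arguments: {"type":"object","properties":{"moves":{"type":"array","items":{"type":"array","items":{"type":"array","items":{"type":"number"}}}}},"required":["moves"]}

```bash
ls; mkdir -p pics; python3 - <<'E'
from workcell import *
import cv2,numpy as np
print(get_obs())
for n in("scene","top"):
    c=camera(n); cv2.imwrite(f"pics/{n}0.png",c["pixels"][:,:,::-1]); np.savez(f"pics/{n}0.npz",**c)
    print(n,c["fx"],c["fy"],c["cx"],c["cy"],c["extrinsics"].round(4).tolist())
E
```

```text
pics
{'clock': 0.0, 'joint_pos': array([ 1.34599692e+00,  2.41400238e-01,  3.75101365e-03,  1.33519964e+00,
       -2.08911751e-05,  1.57079931e+00]), 'joint_vel': array([ 0.00071677,  0.00124909,  0.00047519, -0.00131897, -0.00090051,
        0.00032938]), 'tau': array([-5.10702266e-04, -3.72324550e+01,  2.52404183e+01,  1.70813635e-02,
        3.30604928e-05, -2.25552952e-06]), 'eef_pos': array([0.11132841, 0.48683659, 0.24142952]), 'tool_rot': array([ 1.12164594e-01,  9.93689112e-01, -1.02096233e-03, -1.04728129e-04]), 'ft_force': array([ 0.15083123, -0.03155111, -0.36302972]), 'ft_torque': array([ 8.28847892e-05, -9.21163594e-03,  4.44246822e-02]), 'grip_width': 0.08516428897967061}
scene 426.73122146122245 426.73122146122245 312.82379074661026 200.27723621849856 [[0.8831, -0.2538, 0.3947, 0.1106], [-0.4688, -0.5163, 0.7167, -0.7919], [0.0219, -0.818, -0.5749, 0.6607], [0.0, 0.0, 0.0, 1.0]]
top 420.57769960765586 420.57769960765586 324.9709977906606 200.70140279141782 [[-0.0069, -0.9982, 0.059, 0.4275], [-0.9998, 0.0079, 0.0172, -0.1436], [-0.0176, -0.0588, -0.9981, 1.0576], [0.0, 0.0, 0.0, 1.0]]
```

View pics/scene0.png

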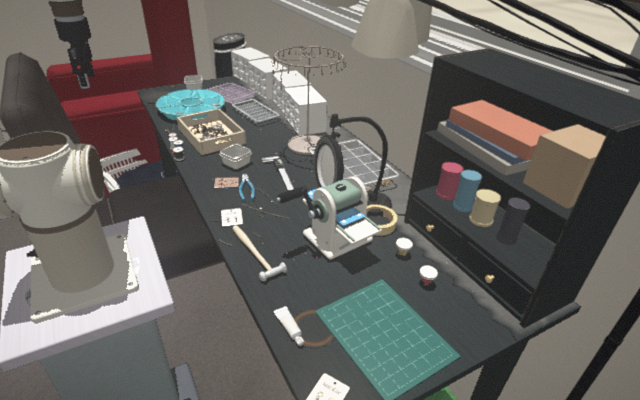

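View pics/top0.png

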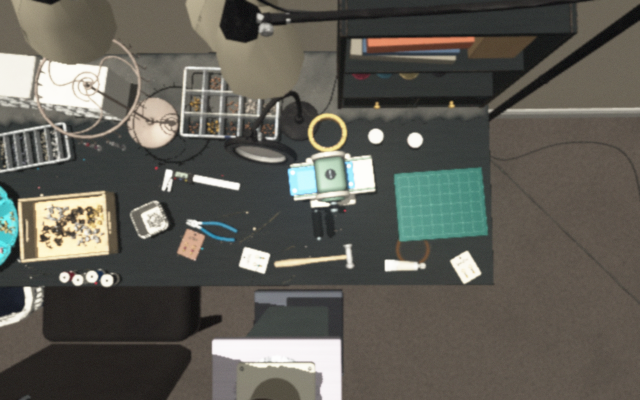

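```bash
cat > h.py <<'E'
import numpy as np,cv2
def load(n):
    return dict(np.load(f"pics/{n}.npz"))
def cloud(c):
    z=c["range_z"]; v,u=np.mgrid[0:400,0:640]
    P=np.stack([(u-c["cx"])/c["fx"]*z,(v-c["cy"])/c["fy"]*z,z],-1)
    E=c["extrinsics"]; W=P@E[:3,:3].T+E[:3,3]; W[z==0]=np.nan
    return W
def crop(n,u0,u1,v0,v1,s,out):
    c=load(n); im=c["pixels"][v0:v1,u0:u1,::-1]
    cv2.imwrite(out,cv2.resize(im,None,fx=s,fy=s,interpolation=cv2.INTER_CUBIC))
E
python3 - <<'E'
from h import *
crop("scene0",240,470,150,310,3.4,"pics/sc.png")
crop("top0",220,440,110,270,3.6,"pics/tc.png")
W=cloud(load("top0"))
for v in range(150,250,4):
    print(v,[tuple((W[v,u]*1000).round().astype(int)) if not np.isnan(W[v,u,0]) else None for u in (300,317,323,329,332,345,365)])
E
```

```text
150 [(np.int64(620), np.int64(-63), np.int64(-1)), (np.int64(620), np.int64(-106), np.int64(-3)), (np.int64(614), np.int64(-122), np.int64(28)), (np.int64(614), np.int64(-137), np.int64(26)), (np.int64(614), np.int64(-144), np.int64(25)), (np.int64(619), np.int64(-177), np.int64(-2)), (np.int64(618), np.int64(-228), np.int64(-1))]
154 [(np.int64(610), np.int64(-63), np.int64(-2)), (np.int64(584), np.int64(-111), np.int64(145)), (np.int64(582), np.int64(-125), np.int64(155)), (np.int64(582), np.int64(-137), np.int64(155)), (np.int64(582), np.int64(-144), np.int64(155)), (np.int64(605), np.int64(-176), np.int64(16)), (np.int64(607), np.int64(-227), np.int64(2))]
158 [(np.int64(599), np.int64(-63), np.int64(1)), (np.int64(576), np.int64(-111), np.int64(139)), (np.int64(576), np.int64(-124), np.int64(140)), (np.int64(575), np.int64(-137), np.int64(142)), (np.int64(575), np.int64(-144), np.int64(143)), (np.int64(585), np.int64(-174), np.int64(81)), (np.int64(583), np.int64(-221), np.int64(87))]
162 [(np.int64(589), np.int64(-63), np.int64(-1)), (np.int64(566), np.int64(-111), np.int64(145
[... 6506 characters left out ...]
64(396), np.int64(-225), np.int64(-3))]
242 [(np.int64(387), np.int64(-62), np.int64(2)), (np.int64(386), np.int64(-105), np.int64(-2)), (np.int64(386), np.int64(-120), np.int64(-1)), (np.int64(386), np.int64(-135), np.int64(1)), (np.int64(386), np.int64(-142), np.int64(-2)), (np.int64(386), np.int64(-175), np.int64(-3)), (np.int64(386), np.int64(-225), np.int64(1))]
246 [(np.int64(377), np.int64(-62), np.int64(-2)), (np.int64(376), np.int64(-105), np.int64(-3)), (np.int64(376), np.int64(-120), np.int64(-1)), (np.int64(376), np.int64(-135), np.int64(1)), (np.int64(376), np.int64(-142), np.int64(-3)), (np.int64(377), np.int64(-174), np.int64(19)), (np.int64(376), np.int64(-225), np.int64(0))]
```

```bash
sleep 1
```

```text
(no output)
```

View pics/sc.png

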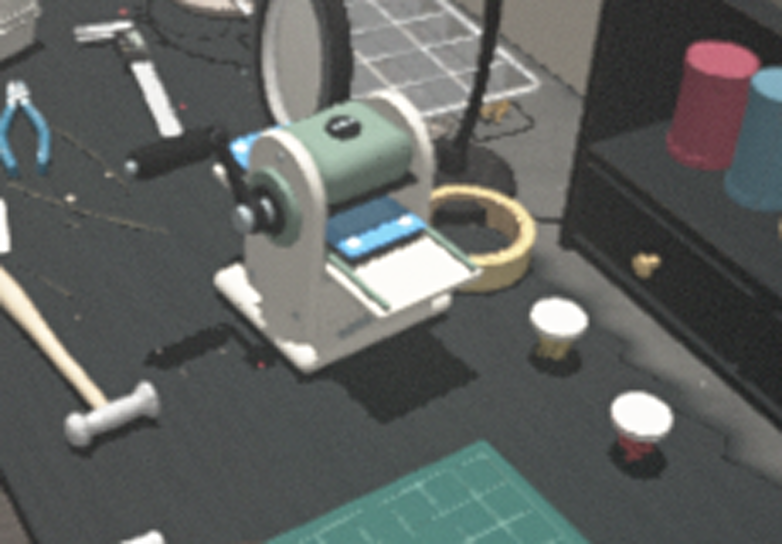

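View pics/tc.png

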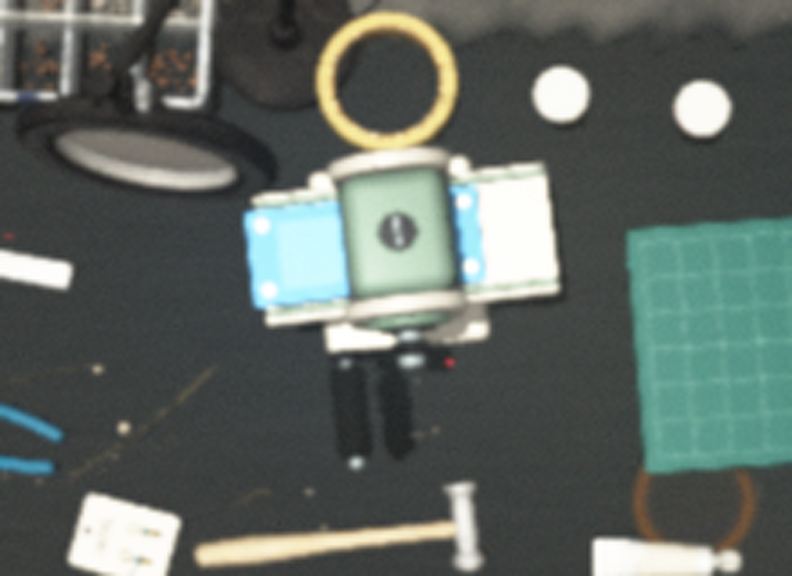

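```bash
python3 - <<'E'
from h import *
np.set_printoptions(precision=1,suppress=True)
for n in("top0","scene0"):
    W=cloud(load(n))*1000; P=W.reshape(-1,3)
    roi=(P[:,0]>440)&(P[:,0]<640)&(P[:,1]>-280)&(P[:,1]<0)
    for nm,m in (("out",roi&(P[:,2]>70)&(P[:,2]<97)&(P[:,1]<-182)),("hood",roi&(P[:,2]>125)&(P[:,2]<165)&(P[:,0]>485)&(P[:,0]<595)),("both",roi&(P[:,2]>70)&(P[:,2]<165)&(P[:,0]>487)&(P[:,1]<-182+0)|roi&(P[:,2]>130)&(P[:,2]<165)&(P[:,0]>487)&(P[:,0]<595))):
        q=P[m]; r=cv2.minAreaRect(q[:,:2].astype(np.float32)); print(n,nm,len(q),r, cv2.boxPoints(r).tolist(),"zmed",np.median(q[:,2]))
    # mat by colour
    c=load(n); hsv=cv2.cvtColor(c["pixels"],cv2.COLOR_RGB2HSV).reshape(-1,3)
    m=(hsv[:,0]>70)&(hsv[:,0]<95)&(hsv[:,1]>90)&(P[:,1]<-230)&(P[:,2]<15)&(P[:,2]>-10)&(P[:,0]>250)
    q=P[m]; r=cv2.minAreaRect(q[:,:2].astype(np.float32)); print("mat",len(q),r,np.median(q[:,2]))
    # knob
    m=(P[:,0]>395)&(P[:,0]<462)&(P[:,1]>-150)&(P[:,1]<-80)&(P[:,2]>100)&(P[:,2]<170)
    q=P[m]; print("knob",len(q),q.min(0),q.max(0),np.median(q,0), cv2.fitLine(q[:,:2].astype(np.float32),cv2.DIST_HUBER,0,.01,.01).ravel())
E
```

```text
top0 out 853 ((547.3358154296875, -208.4075164794922), (84.37775421142578, 58.81596374511719), 5.349961280822754) [[502.5887756347656, -183.061279296875], [508.0726623535156, -241.62103271484375], [592.0828857421875, -233.75375366210938], [586.5989990234375, -175.19400024414062]] zmed 81.69404628417809
top0 hood 1527 ((540.31640625, -92.96246337890625), (174.31932067871094, 105.98052978515625), 87.92171478271484) [[484.2001647949219, -178.14309692382812], [590.1109619140625, -181.98648071289062], [596.4326171875, -7.781829833984375], [490.5218505859375, -3.938446044921875]] zmed 145.98130900246008
top0 both 2326 ((540.7001953125, -124.22457122802734), (234.8759002685547, 105.84766387939453), 89.01091766357422) [[485.7570495605469, -240.7314453125], [591.5889282226562, -242.55859375], [595.643310546875, -7.7176971435546875], [489.81146240234375, -5.8905487060546875]] zmed 142.816851316782
mat 5944 ((479.97589111328125, -414.38494873046875), (170.77793884277344, 223.76095581054688), 3.583378553390503) 4.141950594798827
knob 259 [ 400.6 -145.2  103.8] [461.5 -97.4 156.7] [ 431.  -110.4 
[... 498 characters left out ...]
26172], [591.3746948242188, -181.0758819580078], [596.1600341796875, -1.9308624267578125], [489.14715576171875, 0.9276885986328125]] zmed 144.52681363586495
scene0 both 1929 ((540.059326171875, -120.78450012207031), (240.38719177246094, 106.1653060913086), 88.60392761230469) [[484.0640869140625, -239.64913940429688], [590.1978759765625, -242.2357177734375], [596.0545654296875, -1.91986083984375], [489.9207763671875, 0.666717529296875]] zmed 136.16619947384555
mat 4181 ((481.84661865234375, -410.26397705078125), (167.91651916503906, 220.0447998046875), 4.800802230834961) 3.1480632721806456
knob 272 [ 398.2 -149.9  100.3] [461.9 -98.5 154.7] [ 430.2 -114.2  147.7] [   1.     0.   429.3 -114.2]
```

```bash
cat >> h.py <<'E'
from scipy.spatial.transform import Rotation as Ro
YAW=np.radians(5.1); XP=np.array([np.cos(YAW),np.sin(YAW),0]); YP=np.array([-np.sin(YAW),np.cos(YAW),0]); ZP=np.array([0,0,1.])
OR=np.array([.5407,-.1381,0])
def pw(p): return OR+p[0]*XP+p[1]*YP+p[2]*ZP
def tool(psi,sy=1,yaw=YAW,roll=0):
    "z axis: forward (yaw), psi deg below horizontal; jaws horizontal if roll=0"
    x=np.array([np.cos(yaw),np.sin(yaw),0]); y=np.array([-np.sin(yaw),np.cos(yaw),0])*sy
    a=np.cos(np.radians(psi))*x-np.sin(np.radians(psi))*ZP
    R=Ro.from_matrix(np.stack([np.cross(y,a),y,a],1))
    return R*Ro.from_euler("z",roll,degrees=True)
def delta(p,R,o=None):
    from workcell import get_obs
    o=o or get_obs(); d=p-o["eef_pos"]; w=(R*Ro.from_quat(o["tool_rot"]).inv()).as_rotvec(degrees=True)
    print("t",round(o["clock"],2),"pos",o["eef_pos"].round(4),"q",o["joint_pos"].round(2),"F",o["ft_force"].round(1),"w",round(o["grip_width"],4))
    print("shift units",(d/.5).round(4),"turn units",(w/30).round(3),"rows>=",round(max(np.linalg.norm(d)/.0417,np.linalg.norm(w)/7.16),1))
E
python3 - <<'E'
from h import *
R=tool(45); a=R.apply([0,0,1])
k=pw([-.105-.008,.0367,.1045+.041]); print("grip pt",k)
print("grasp TCP",k+.008*a); delta(k-.07*a,R)
c=load("top0");W=cloud(c)*1000
P=W.reshape(-1,3)
for u,v in((404,266),(375,136),(415,140),(210,231),(491,200),(488,280),(330,285)): print(u,v,W[v,u].round())
E
```

```text
grip pt [ 0.42488494 -0.11159035  0.1455    ]
grasp TCP [ 0.4305194  -0.11108749  0.13984315]
t 0.1 pos [0.1113 0.4869 0.2415] q [ 1.35  0.24  0.    1.34 -0.    1.57] F [ 0.7  0.6 -0.4] w 0.0852
shift units [ 0.5285 -1.2058 -0.0931] turn units [-0.099 -1.503  0.57 ] rows>= 15.8
404 266 [ 327. -318.   16.]
375 136 [ 646. -250.   33.]
415 140 [ 636. -348.   31.]
210 231 [416. 165.   1.]
491 200 [ 531. -819. -740.]
488 280 [ 290. -528.   -1.]
330 285 [ 175. -131. -748.]
```

Request:
move_arm(moves=[[[0.02,-0.075,0.02,-0.006,-0.1,0.038,-1],[0.02,-0.075,0.02,-0.006,-0.1,0.038,-1],[0.02,-0.075,0.01,-0.006,-0.1,0.038,-1],[0.02,-0.075,0,-0.006,-0.1,0.038,-1],[0.02,-0.075,0,-0.006,-0.1,0.038,-1],[0.025,-0.075,0,-0.006,-0.1,0.038,-1],[0.025,-0.075,0,-0.006,-0.1,0.038,-1],[0.03,-0.07,0,-0.006,-0.1,0.038,-1]]])

```text
clock: 0.77
eef_pos: [0.2039, 0.1824, 0.2576]
tool_rot: [0.025, 0.976, 0.002, 0.216]
ft_force: [0.6, 0.1, 0.9]
grip_width: 0.0855
```

```bash
cat > g.py <<'E'
from h import *
import sys
R=tool(45); a=R.apply([0,0,1])
k=pw([-.105-.008,.0367,.1045+.041])
delta(k-float(sys.argv[1])*a,R)
E
python3 g.py .07
```

```text
t 0.77 pos [0.2039 0.1824 0.2576] q [ 1.16 -0.42 -0.62  1.2  -0.4   1.17] F [0.6 0.1 0.9] w 0.0855
shift units [ 0.3434 -0.5968 -0.1252] turn units [-0.013 -0.671  0.253] rows>= 8.4
```

Request:
move_arm(moves=[[[0.035,-0.07,0,0,-0.08,0.03,-1],[0.035,-0.07,0,0,-0.08,0.03,-1],[0.035,-0.07,0,0,-0.08,0.03,-1],[0.04,-0.07,-0.01,0,-0.08,0.03,-1],[0.04,-0.07,-0.02,0,-0.08,0.03,-1],[0.04,-0.07,-0.02,0,-0.08,0.03,-1],[0.04,-0.07,-0.02,0,-0.08,0.03,-1],[0.04,-0.07,-0.02,0,-0.08,0.03,-1]]])

```text
clock: 1.43
eef_pos: [0.299, 0.0035, 0.2274]
tool_rot: [-0.018, 0.951, 0.023, 0.308]
ft_force: [0.6, -0.0, -0.7]
grip_width: 0.0851
```

```bash
python3 g.py .07
```

```text
t 1.43 pos [0.299  0.0035 0.2274] q [-0.1  -0.69 -0.9   0.74  0.11 -0.1 ] F [ 0.6 -0.  -0.7] w 0.0851
shift units [ 0.1531 -0.2389 -0.0647] turn units [-0.04  -0.305  0.072] rows>= 3.5
```

Request:
move_arm(moves=[[[0.04,-0.06,-0.012,-0.01,-0.08,0.02,-1],[0.04,-0.06,-0.015,-0.01,-0.08,0.02,-1],[0.04,-0.06,-0.018,-0.01,-0.08,0.02,-1],[0.034,-0.06,-0.02,-0.01,-0.06,0.01,-1],[0,0,0,0,0,0,-1]]])

```text
clock: 1.85
eef_pos: [0.3708, -0.1182, 0.1955]
tool_rot: [-0.034, 0.924, 0.013, 0.381]
ft_force: [-1.1, -0.5, 0.5]
grip_width: 0.0852
```

```bash
python3 g.py .07;  python3 - <<'E'
from workcell import *
from h import *
for n in("scene","top"):
    c=camera(n); np.savez(f"pics/{n}1.npz",**c)
    
crop("scene1",200,400,110,270,3.6,"pics/sc1.png")
crop("top1",220,440,110,270,3.6,"pics/tc1.png")
E
```

```text
t 1.85 pos [ 0.3708 -0.1182  0.1955] q [-0.68 -0.36 -0.97  0.33  0.5  -0.59] F [-1.1 -0.5  0.5] w 0.0852
shift units [ 0.0096  0.0044 -0.0011] turn units [ 0.003 -0.007  0.031] rows>= 0.1
```

View pics/sc1.png

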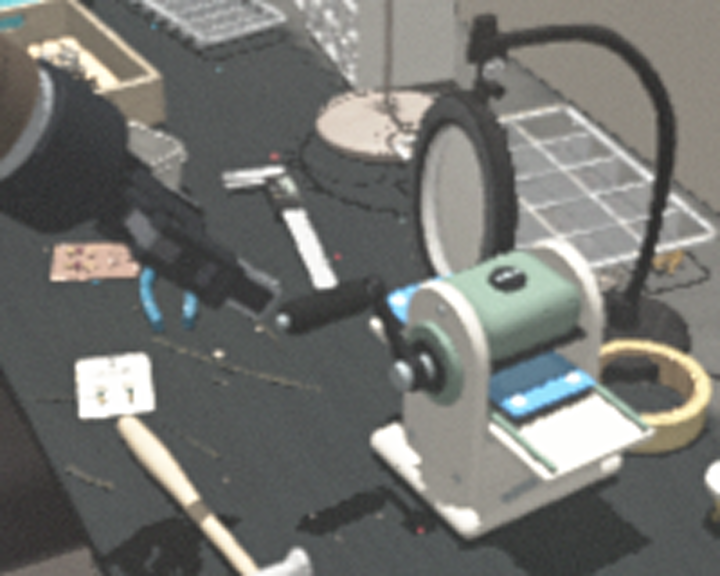

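View pics/tc1.png

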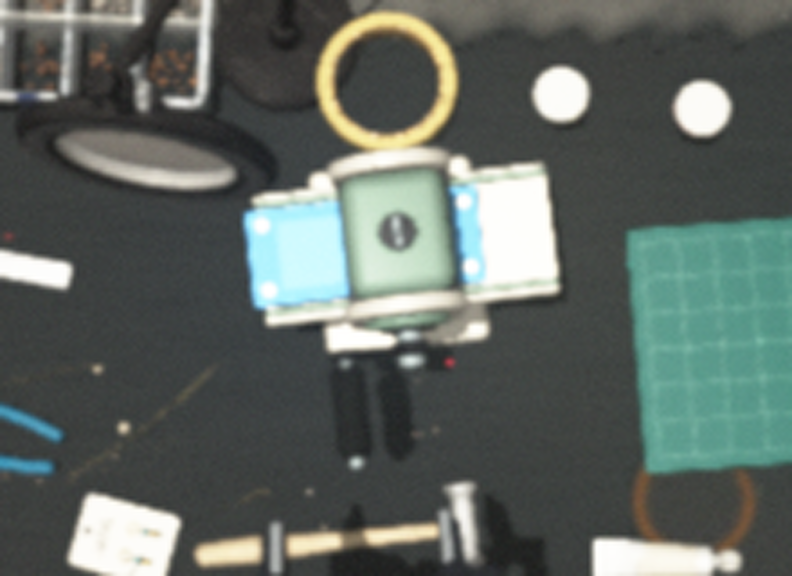

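```bash
python3 g.py -.008
```

```text
t 1.95 pos [ 0.3697 -0.1139  0.1967] q [-0.67 -0.37 -0.97  0.34  0.5  -0.58] F [-0.3  0.4 -0.3] w 0.0856
shift units [ 0.1216  0.0057 -0.1136] turn units [ 0.    -0.007  0.021] rows>= 2.0
```

Request:
move_arm(moves=[[[0.03,0.003,-0.028,0,0,0.01,-1],[0.03,0.002,-0.028,0,0,0.005,-1],[0.03,0,-0.028,0,0,0.005,-1],[0.028,0,-0.026,0,0,0,-1],[0,0,0,0,0,0,-1]]])

```text
clock: 2.37
eef_pos: [0.4309, -0.1069, 0.1445]
tool_rot: [-0.044, 0.922, 0.016, 0.384]
ft_force: [-0.7, 0.8, -0.1]
grip_width: 0.0854
```

```bash
python3 g.py -.008;  python3 - <<'E'
from workcell import *
from h import *
for n in("scene","top"):
    c=camera(n); np.savez(f"pics/{n}2.npz",**c)
    
crop("scene2",200,400,110,270,3.6,"pics/sc2.png")
crop("top2",220,440,110,270,3.6,"pics/tc2.png")
E
```

```text
t 2.37 pos [ 0.4309 -0.1069  0.1445] q [-0.51 -0.12 -1.02 -0.02  0.41 -0.46] F [-0.7  0.8 -0.1] w 0.0854
shift units [-0.0008 -0.0085 -0.0094] turn units [ 0.008  0.006 -0.01 ] rows>= 0.2
```

View pics/sc2.png

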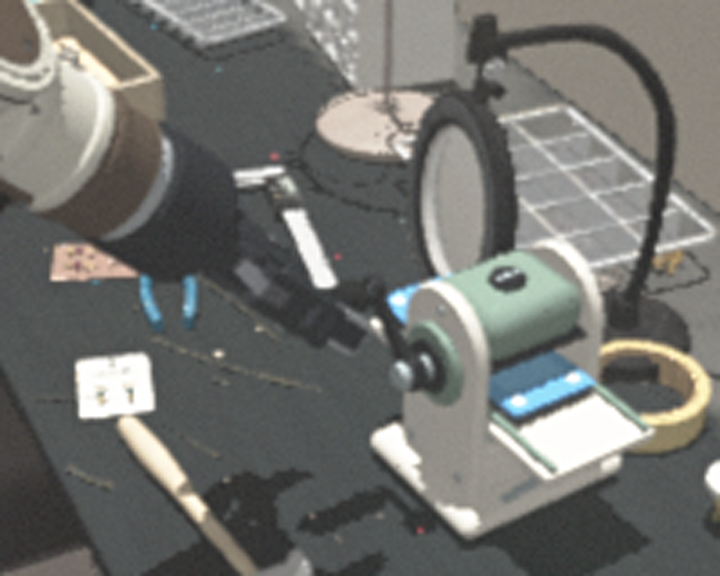

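View pics/tc2.png

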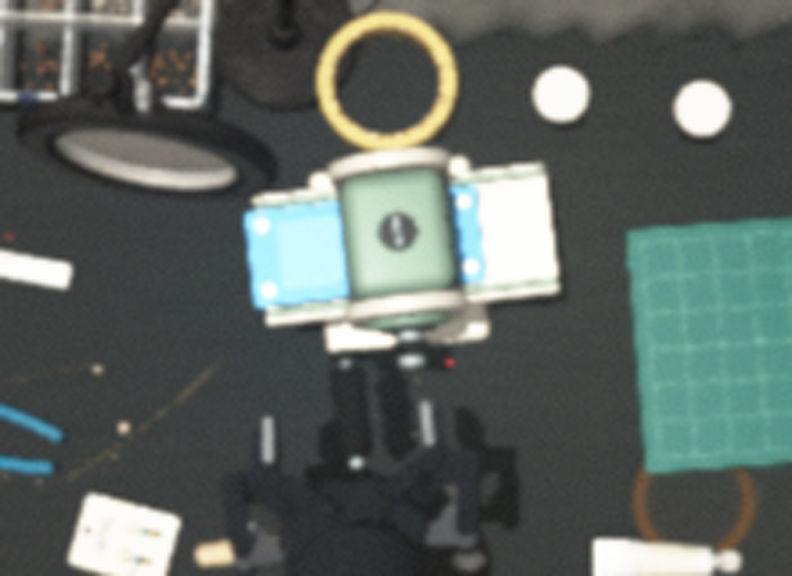

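Request:
move_arm(moves=[[[0,-0.008,-0.009,0,0,0,-1],[0,0,0,0,0,0,1],[0,0,0,0,0,0,1],[0,0,0,0,0,0,1],[0,0,0,0,0,0,1],[0,0,0,0,0,0,1]]])

```text
clock: 2.97
eef_pos: [0.4291, -0.1105, 0.146]
tool_rot: [-0.046, 0.921, 0.014, 0.387]
ft_force: [-0.3, -0.7, -0.9]
grip_width: 0.0259
```

```bash
python3 g.py -.008
```

```text
t 2.97 pos [ 0.4291 -0.1105  0.146 ] q [-0.53 -0.12 -1.02 -0.03  0.42 -0.47] F [-0.3 -0.7 -0.9] w 0.0259
shift units [ 0.0028 -0.0012 -0.0123] turn units [ 0.016  0.021 -0.012] rows>= 0.2
```

Request:
move_arm(moves=[[[0,0,-0.008,0,0,0,1],[0,0,0,0,0,0,1],[0,0,0,0,0,0,1]]])

```text
clock: 3.22
eef_pos: [0.4287, -0.1075, 0.1432]
tool_rot: [-0.047, 0.92, 0.018, 0.389]
ft_force: [-0.3, -1.4, -0.4]
grip_width: 0.0198
```

```bash
python3 g.py -.008
```

```text
t 3.22 pos [ 0.4287 -0.1075  0.1432] q [-0.53 -0.11 -1.03 -0.05  0.43 -0.47] F [-0.3 -1.4 -0.4] w 0.0198
shift units [ 0.0036 -0.0071 -0.0067] turn units [ 0.006  0.03  -0.023] rows>= 0.2
```

Request:
move_arm(moves=[[[0,0,0,0,0,0,1],[0,0,0,0,0,0,1]]])

```text
clock: 3.38
eef_pos: [0.4287, -0.1078, 0.1433]
tool_rot: [-0.047, 0.92, 0.017, 0.389]
ft_force: [0.2, 0.5, 1.2]
grip_width: 0.0201
```

```bash
cat > snap.py <<'E'
from workcell import *
from h import *
import sys
i=sys.argv[1]
for n in("scene","top"):
    c=camera(n); np.savez(f"pics/{n}{i}.npz",**c)
crop("scene"+i,200,400,110,270,3.0,"pics/a.png")
crop("top"+i,220,440,110,270,3.0,"pics/b.png")
a=cv2.imread("pics/a.png");b=cv2.imread("pics/b.png")
o=np.hstack([a,b]); o=cv2.resize(o,(800,int(o.shape[0]*800/o.shape[1])))
cv2.imwrite(f"pics/s{i}.png",o)
E
python3 g.py -.008; python3 snap.py 3
```

```text
t 3.38 pos [ 0.4287 -0.1078  0.1433] q [-0.53 -0.11 -1.03 -0.05  0.43 -0.47] F [0.2 0.5 1.2] w 0.0201
shift units [ 0.0036 -0.0066 -0.0069] turn units [ 0.006  0.03  -0.022] rows>= 0.2
```

View pics/s3.png

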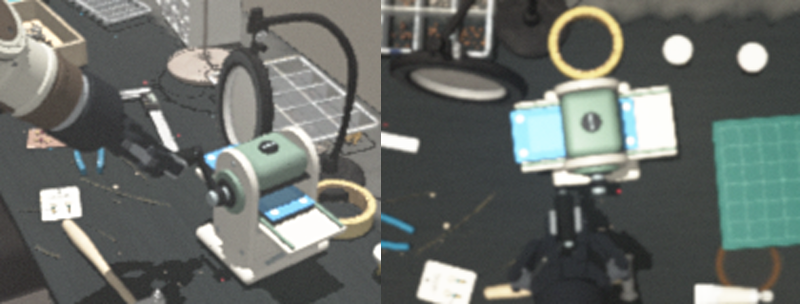

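Request:
move_arm(moves=[[[-0.002,0.019,-0.021,0,0,0,1],[-0.001,0.013,-0.026,0,0,0,1],[0,0.006,-0.028,0,0,0,1],[0,-0.002,-0.029,0,0,0,1]]])

```text
clock: 3.82
eef_pos: [0.4282, -0.0957, 0.0931]
tool_rot: [-0.044, 0.928, 0.024, 0.37]
ft_force: [-31.5, 2.1, 5.3]
grip_width: 0.02
```

```bash
cat > ck.py <<'E'
from h import *
from workcell import get_obs
import sys
step=float(sys.argv[1]); n=8; gain=float(sys.argv[2])
o=get_obs(); R=Ro.from_quat(o["tool_rot"]); k=o["eef_pos"]-.008*R.apply([0,0,1])
d=k-pw([-.105,0,.1045]); y=d@YP; z=d[2]; th=np.degrees(np.arctan2(y,z))%360
print("t",round(o["clock"],2),"th",th.round(1),"r",round(float(np.hypot(y,z)),4),"x",round(float(d@XP),4),"F press",[round(float(o["ft_force"]@v),1) for v in(XP,YP,ZP)],"tang",round(float(o["ft_force"]@(np.cos(np.radians(th))*YP-np.sin(np.radians(th))*ZP)),1),"w",round(o["grip_width"],4),"q",o["joint_pos"].round(2),"eef",o["eef_pos"].round(4))
w=(tool(45)*R.inv()).as_rotvec(degrees=True)/30; print("turn err",w.round(3))
for i in range(n):
    t=np.radians([th+i*step,th+(i+1)*step]); v=.11*gain*((np.sin(t[1])-np.sin(t[0]))*YP+(np.cos(t[1])-np.cos(t[0]))*ZP)
    print(v.round(3).tolist())
E
python3 ck.py 15 1
```

```text
t 3.82 th 96.2 r 0.0524 x -0.0088 F press [-31.2, 4.9, 5.3] tang -5.8 w 0.02 q [-0.48  0.03 -1.09 -0.22  0.39 -0.43] eef [ 0.4282 -0.0957  0.0931]
turn err [-0.017 -0.051 -0.018]
[0.001, -0.007, -0.028]
[0.001, -0.014, -0.025]
[0.002, -0.02, -0.021]
[0.002, -0.024, -0.015]
[0.002, -0.027, -0.008]
[0.003, -0.029, -0.001]
[0.002, -0.028, 0.007]
[0.002, -0.025, 0.014]
```

```bash
cat > g2.py <<'E'
from h import *
import sys
th=np.radians(float(sys.argv[1])); psi=float(sys.argv[2]); xo=float(sys.argv[3])
R=tool(psi); a=R.apply([0,0,1])
k=pw([-.105-xo,.055*np.sin(th),.1045+.055*np.cos(th)])
delta(k+.008*a,R)
E
python3 g2.py 96.2 60 .012
```

```text
t 3.82 pos [ 0.4282 -0.0957  0.0931] q [-0.48  0.03 -1.09 -0.22  0.39 -0.43] F [-31.5   2.1   5.3] w 0.02
shift units [-0.0099  0.004  -0.0029] turn units [-0.064  0.447 -0.015] rows>= 1.9
```

Request:
move_arm(moves=[[[0,0,0,0,0,0,0],[-0.002,0,0,-0.01,0.05,0,0],[-0.002,0.001,0,-0.01,0.1,0,0],[-0.002,0.001,0,-0.01,0.1,0,0],[-0.002,0.001,0,-0.01,0.1,0,0],[-0.002,0,0,-0.01,0.1,0,0],[0,0,0,0,0,0,0]]])

```text
clock: 4.4
eef_pos: [0.4183, -0.0944, 0.0861]
tool_rot: [-0.042, 0.969, 0.018, 0.244]
ft_force: [-0.3, -0.3, 0.1]
grip_width: 0.0426
```

```bash
python3 g2.py 96.2 60 .012; python3 snap.py 4
```

```text
t 4.4 pos [ 0.4183 -0.0944  0.0861] q [-0.37  0.01 -0.88  0.24  0.23 -0.41] F [-0.3 -0.3  0.1] w 0.0426
shift units [0.01   0.0015 0.0111] turn units [-0.021 -0.059 -0.001] rows>= 0.3
```

View pics/s4.png

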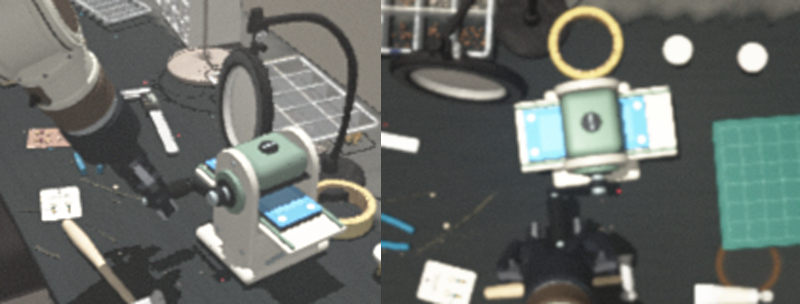

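Request:
move_arm(moves=[[[0.009,0.001,0.009,-0.01,0,0,0],[0,0,0,0,0,0,1],[0,0,0,0,0,0,1],[0,0,0,0,0,0,1],[0,0,0,0,0,0,1]]])

```text
clock: 4.92
eef_pos: [0.4192, -0.0963, 0.0879]
tool_rot: [-0.04, 0.969, 0.011, 0.244]
ft_force: [1.6, -0.3, -0.2]
grip_width: 0.0202
```

```bash
sed -i 's/tool(45)/tool(60)/' ck.py; python3 ck.py 15 1
```

```text
t 4.92 th 100.3 r 0.0533 x -0.0161 F press [1.6, -0.4, -0.2] tang 0.3 w 0.0202 q [-0.37  0.01 -0.88  0.24  0.21 -0.4 ] eef [ 0.4192 -0.0963  0.0879]
turn err [ 0.    -0.059  0.01 ]
[0.001, -0.009, -0.027]
[0.001, -0.015, -0.024]
[0.002, -0.021, -0.019]
[0.002, -0.025, -0.013]
[0.002, -0.028, -0.006]
[0.003, -0.029, 0.001]
[0.002, -0.027, 0.009]
[0.002, -0.024, 0.016]
```

Request:
move_arm(moves=[[[0.001,-0.008,-0.027,0,0,0,1],[0.001,-0.015,-0.024,0,0,0,1],[0.002,-0.02,-0.02,0,0,0,1],[0.002,-0.025,-0.013,0,0,0,1],[0.002,-0.028,-0.006,0,0,0,1]]])

```text
clock: 5.33
eef_pos: [0.4245, -0.1435, 0.0457]
tool_rot: [-0.044, 0.967, 0.012, 0.25]
ft_force: [-2.8, 5.1, 12.3]
grip_width: 0.0198
```

```bash
python3 ck.py 15 1
```

```text
t 5.33 th 174.6 r 0.0521 x -0.0151 F press [-2.3, 5.3, 12.3] tang -6.4 w 0.0198 q [-0.51  0.16 -0.89  0.1   0.28 -0.54] eef [ 0.4245 -0.1435  0.0457]
turn err [ 0.001 -0.034 -0.004]
[0.003, -0.029, 0.001]
[0.002, -0.027, 0.008]
[0.002, -0.024, 0.015]
[0.002, -0.019, 0.021]
[0.001, -0.013, 0.025]
[0.001, -0.006, 0.028]
[-0.0, 0.001, 0.029]
[-0.001, 0.008, 0.027]
```

Request:
move_arm(moves=[[[0.003,-0.029,0.001,0,0,0,1],[0.002,-0.027,0.008,0,0,0,1],[0.002,-0.024,0.015,0,0,0,1],[0.002,-0.019,0.021,0,0,0,1],[0.001,-0.013,0.025,0,0,0,1]]])

```text
clock: 5.75
eef_pos: [0.4298, -0.1978, 0.077]
tool_rot: [-0.046, 0.967, 0.018, 0.25]
ft_force: [10.4, -3.6, -11.5]
grip_width: 0.02
```

```bash
python3 ck.py 15 1
```

```text
t 5.75 th 247.6 r 0.0538 x -0.0147 F press [10.0, -4.5, -11.5] tang -9.0 w 0.02 q [-0.64  0.15 -0.75  0.29  0.34 -0.67] eef [ 0.4298 -0.1978  0.077 ]
turn err [-0.02  -0.034 -0.018]
[0.001, -0.007, 0.028]
[-0.0, 0.0, 0.029]
[-0.001, 0.007, 0.028]
[-0.001, 0.014, 0.025]
[-0.002, 0.02, 0.02]
[-0.002, 0.025, 0.014]
[-0.002, 0.028, 0.007]
[-0.003, 0.029, -0.0]
```

Request:
move_arm(moves=[[[0.001,-0.007,0.028,0,0,0,1],[0,0,0.029,0,0,0,1],[-0.001,0.007,0.028,0,0,0,1],[-0.001,0.014,0.025,0,0,0,1],[-0.002,0.02,0.02,0,0,0,1]]])

```text
clock: 6.17
eef_pos: [0.4288, -0.1875, 0.1407]
tool_rot: [-0.042, 0.968, 0.014, 0.248]
ft_force: [5.3, -5.1, -6.6]
grip_width: 0.0202
```

```bash
python3 ck.py 15 1
```

```text
t 6.17 th 317.7 r 0.0584 x -0.0146 F press [4.9, -5.5, -6.6] tang -8.5 w 0.0202 q [-0.61  0.01 -0.68  0.49  0.32 -0.63] eef [ 0.4288 -0.1875  0.1407]
turn err [-0.008 -0.043  0.001]
[-0.002, 0.023, 0.016]
[-0.002, 0.027, 0.01]
[-0.003, 0.029, 0.002]
[-0.003, 0.028, -0.005]
[-0.002, 0.026, -0.012]
[-0.002, 0.022, -0.019]
[-0.001, 0.016, -0.024]
[-0.001, 0.01, -0.027]
```

Request:
move_arm(moves=[[[-0.002,0.023,0.016,0,0,0,1],[-0.002,0.027,0.01,0,0,0,1],[-0.003,0.029,0.002,0,0,0,1],[-0.003,0.028,-0.005,0,0,0,1],[-0.002,0.026,-0.012,0,0,0,1]]])

```text
clock: 6.58
eef_pos: [0.423, -0.1308, 0.151]
tool_rot: [-0.037, 0.968, -0.0, 0.249]
ft_force: [-28.5, 0.8, 35.1]
grip_width: 0.0198
```

```bash
python3 ck.py 15 1; python3 snap.py 5
```

```text
t 6.58 th 18.5 r 0.0565 x -0.0155 F press [-28.3, 3.3, 35.1] tang -8.0 w 0.0198 q [-0.45 -0.09 -0.75  0.46  0.23 -0.47] eef [ 0.423  -0.1308  0.151 ]
turn err [ 0.04  -0.037  0.035]
[-0.002, 0.026, -0.013]
[-0.002, 0.022, -0.019]
[-0.001, 0.016, -0.024]
[-0.001, 0.009, -0.027]
[-0.0, 0.002, -0.029]
[0.0, -0.005, -0.028]
[0.001, -0.013, -0.026]
[0.002, -0.019, -0.022]
```

View pics/s5.png

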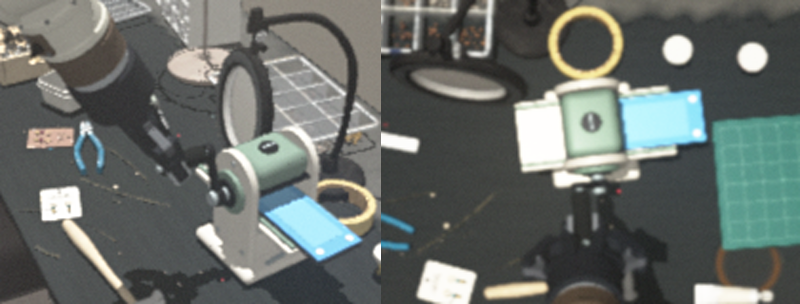

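Request:
move_arm(moves=[[[-0.002,0.025,-0.013,0,0,0,1],[-0.002,0.021,-0.019,0,0,0,1],[-0.001,0.016,-0.023,0,0,0,1],[-0.001,0.009,-0.026,0,0,0,1]]])

```text
clock: 7.02
eef_pos: [0.4194, -0.0958, 0.1141]
tool_rot: [-0.038, 0.967, -0.005, 0.253]
ft_force: [-2.7, -3.4, 5.2]
grip_width: 0.0203
```

```bash
python3 ck.py 12 1
```

```text
t 7.02 th 72.7 r 0.0557 x -0.016 F press [-3.0, -3.2, 5.2] tang -5.9 w 0.0203 q [-0.34 -0.07 -0.86  0.29  0.18 -0.38] eef [ 0.4194 -0.0958  0.1141]
turn err [ 0.056 -0.019  0.035]
[-0.0, 0.005, -0.023]
[0.0, -0.0, -0.023]
[0.0, -0.005, -0.022]
[0.001, -0.01, -0.021]
[0.001, -0.014, -0.018]
[0.002, -0.017, -0.015]
[0.002, -0.02, -0.011]
[0.002, -0.022, -0.007]
```

Request:
move_arm(moves=[[[0,0.005,-0.023,0,0,0,1],[0,0,-0.023,0,0,0,1],[0,-0.005,-0.022,0,0,0,1],[0.001,-0.01,-0.021,0,0,0,1],[0.001,-0.014,-0.018,0,0,0,1]]])

```text
clock: 7.43
eef_pos: [0.421, -0.1112, 0.0606]
tool_rot: [-0.04, 0.966, -0.012, 0.256]
ft_force: [-0.6, -3.2, 5.0]
grip_width: 0.02
```

```bash
python3 ck.py 12 1; python3 snap.py 6
```

```text
t 7.43 th 134.4 r 0.0529 x -0.0158 F press [-0.9, -3.1, 5.0] tang -1.4 w 0.02 q [-0.38  0.07 -0.94  0.07  0.18 -0.42] eef [ 0.421  -0.1112  0.0606]
turn err [ 0.085 -0.005  0.035]
[0.002, -0.018, -0.015]
[0.002, -0.02, -0.011]
[0.002, -0.022, -0.006]
[0.002, -0.023, -0.001]
[0.002, -0.023, 0.003]
[0.002, -0.021, 0.008]
[0.002, -0.019, 0.012]
[0.001, -0.016, 0.016]
```

View pics/s6.png

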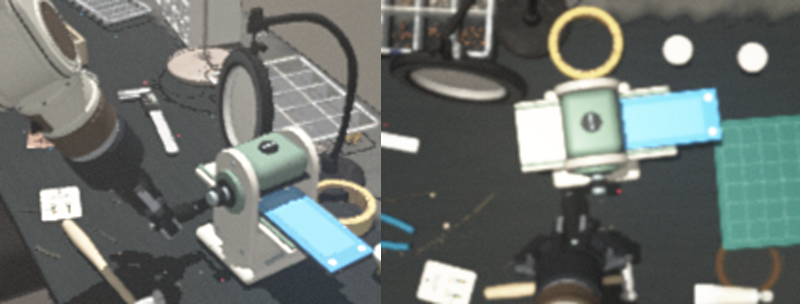

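Request:
move_arm(moves=[[[0.002,-0.018,-0.015,0,0,0,1],[0.002,-0.02,-0.011,0,0,0,1],[0.002,-0.022,-0.006,0,0,0,1],[0.002,-0.023,-0.001,0,0,0,1]]])

```text
clock: 7.87
eef_pos: [0.4257, -0.154, 0.045]
tool_rot: [-0.042, 0.965, -0.013, 0.258]
ft_force: [-5.1, 2.9, 11.6]
grip_width: 0.0203
```

```bash
python3 ck.py 12 1; python3 snap.py 7; cat > pl.py <<'E'
from h import *
import sys
for i in sys.argv[1:]:
  for n in("top","scene"):
    c=load(n+i); P=cloud(c).reshape(-1,3); hsv=cv2.cvtColor(c["pixels"],cv2.COLOR_RGB2HSV).reshape(-1,3)
    q=(P-OR); L=np.stack([q@XP,q@YP,q[:,2]],1)*1000
    m=(hsv[:,0]>95)&(hsv[:,0]<115)&(hsv[:,1]>90)&(L[:,1]<-42)&(L[:,1]>-230)&(abs(L[:,0])<60)&(L[:,2]>70)&(L[:,2]<110)
    r=cv2.minAreaRect(L[m][:,:2].astype(np.float32))
    print(i,n,m.sum(),"y min",np.percentile(L[m][:,1],[0,1,3]).round(1),"x",np.percentile(L[m][:,0],[1,99]).round(1),"z",np.median(L[m][:,2]).round(1),r)
E
python3 pl.py 5 6 7
```

```text
t 7.87 th 185.7 r 0.0528 x -0.0149 F press [-4.9, 3.4, 11.6] tang -2.2 w 0.0203 q [-0.5   0.16 -0.91  0.03  0.24 -0.53] eef [ 0.4257 -0.154   0.045 ]
turn err [0.09  0.003 0.027]
[0.002, -0.022, 0.005]
[0.002, -0.021, 0.009]
[0.002, -0.019, 0.013]
[0.001, -0.015, 0.017]
[0.001, -0.012, 0.02]
[0.001, -0.007, 0.022]
[0.0, -0.003, 0.023]
[-0.0, 0.002, 0.023]
5 top 208 y min [-135.8 -135.5 -134.8] x [-30.1  32.3] z 90.9 ((0.9252738952636719, -88.501953125), (62.20079040527344, 94.27836608886719), 1.398655652999878)
5 scene 368 y min [-133.8 -132.9 -131.9] x [-31.3  36.5] z 90.2 ((3.9102745056152344, -87.76255798339844), (71.69021606445312, 90.0286865234375), 1.7769209146499634)
6 top 244 y min [-154.8 -154.6 -153.8] x [-30.4  32.5] z 90.5 ((0.9754295349121094, -98.10691833496094), (62.70603942871094, 113.48743438720703), 1.255556583404541)
6 scene 439 y min [-153.6 -152.7 -152.1] x [-31.9  33.1] z 90.0 ((2.325246810913086, -98.0106201171875), (69.12854766845703, 111.18914794921875), 0.26721400022506714)
7 top 227 y min [-154.5 -154.4 -153.7] x [-30.3  32.4] z 90.4 ((0.9754199981689453, -98.03926086425781), (62.423973083496094, 112.8500747680664), 0.9045610427856445)
7 scene 435 y min [-153.7 -152.6 -151.9] x [-31.1  32.6] z 89.8 ((2.740306854248047, -97.76490783691406), (67.71305847167969, 110.6924057006836), 1.1113096475601196)
```

Request:
move_arm(moves=[[[0,0,0,0,0,0,-0.1],[0,0,0,0,0,0,-0.1],[-0.02,0,0,0,0,0,-0.1],[-0.04,0,0,0,0,0,-0.1],[-0.05,0,0,0,0,0,-0.2],[-0.05,0,0.02,0,0,0,-0.2]]])

```text
clock: 8.47
eef_pos: [0.3445, -0.1532, 0.0548]
tool_rot: [-0.043, 0.965, -0.012, 0.259]
ft_force: [-0.2, -0.3, 1.0]
grip_width: 0.0515
```

```bash
cat > fk.py <<'E'
from h import *
from scipy.optimize import least_squares
S=[([1.34599692,.241400238,.00375101,1.33519964,0,1.5707993],[.11132841,.48683659,.24142952]),
([1.16,-.42,-.62,1.2,-.4,1.17],[.2039,.1824,.2576]),
([-.1,-.69,-.9,.74,.11,-.1],[.299,.0035,.2274]),
([-.68,-.36,-.97,.33,.5,-.59],[.3708,-.1182,.1955]),
([-.51,-.12,-1.02,-.02,.41,-.46],[.4309,-.1069,.1445]),
([-.48,.03,-1.09,-.22,.39,-.43],[.4282,-.0957,.0931]),
([-.37,.01,-.88,.24,.23,-.41],[.4183,-.0944,.0861]),
([-.51,.16,-.89,.1,.28,-.54],[.4245,-.1435,.0457]),
([-.64,.15,-.75,.29,.34,-.67],[.4298,-.1978,.077]),
([-.61,.01,-.68,.49,.32,-.63],[.4288,-.1875,.1407]),
([-.45,-.09,-.75,.46,.23,-.47],[.423,-.1308,.151]),
([-.34,-.07,-.86,.29,.18,-.38],[.4194,-.0958,.1141]),
([-.5,.16,-.91,.03,.24,-.53],[.4257,-.154,.045])]
def fk(q,p):
    h,a1,l1,l2,o2,b4,L=p
    Ry=lambda t:Ro.from_euler("y",t)
    R1=Ro.from_euler("z",q[0]); 
    # frames: x forward
    v=np.array([a1,0,h])+Ry(q[1]).apply([0,0,l1])
    Rf=Ry(q[1]-q[2]); v=v+Rf.apply([l2,0,o2])
    Rw=Rf*Ry(q[3]); v=v+Rw.apply([b4,0,0])
    Rt=Rw*Ro.from_euler("z",q[4]); v=v+Rt.apply([L,0,0])
    Rt=R1*Rt*Ro.from_euler("x",q[5])
    return R1.apply(v),Rt
if __name__=="__main__":
    f=lambda p:np.concatenate([fk(q,p)[0]-np.array(e) for q,e in S])
    s=least_squares(f,[.3,0,.35,.35,0,.05,.15]); print(s.x.round(4),np.abs(s.fun).max(),np.sqrt((s.fun**2).mean()))
    # orientation relation at sample 
    from workcell import get_obs
    o=get_obs(); p,R=fk(o["joint_pos"],s.x); print(p-o["eef_pos"],"rel tool", (R.inv()*Ro.from_quat(o["tool_rot"])).as_matrix().round(2))
    np.save("fkp.npy",s.x)
E
python3 fk.py
```

```text
[0.2331 0.0044 0.4893 0.3873 0.0112 0.0934 0.2929] 0.004000575610797197 0.001457190344269795
[ 0.00153151 -0.00101673  0.0004991 ] rel tool [[ 0. -0.  1.]
 [-0.  1.  0.]
 [-1. -0.  0.]]
```

```bash
cat > ik.py <<'E'
from fk import *
PP=np.load("fkp.npy"); LO=np.array([-2.72,-1.05,-1.09,-1.99,-1.42,-3.14]); HI=np.array([2.72,1.87,1.28,2.15,1.44,3.14])
RT=Ro.from_matrix([[0,0,1],[0,1,0],[-1,0,0]])
def ik(p,R,seeds=None,m=.03):
    best=None
    rng=np.random.default_rng(0)
    f=lambda q:(lambda a:np.concatenate([(a[0]-p)*5,(R*(a[1]*RT).inv()).as_rotvec()]))(fk(q,PP))
    s0=list(seeds or [])+[rng.uniform(LO,HI)*.6 for _ in range(8)]
    for s in s0:
        r=least_squares(f,np.clip(s,LO+m+.001,HI-m-.001),bounds=(LO+m,HI-m),xtol=1e-8,max_nfev=80)
        if best is None or r.cost<best[0]: best=(r.cost,r.x)
        if best[0]<1e-8: break
    q=best[1]; a=fk(q,PP); return q,np.linalg.norm(a[0]-p)*1000,np.degrees((R*(a[1]*RT).inv()).magnitude())
if __name__=="__main__":
    for yaw in (-10,5,20,30):
      for psi in (0,10):
       for roll in (90,-90):
        R=tool(psi,1,np.radians(yaw),roll); a=R.apply([0,0,1])
        k=pw([-.020,-.128,.085]); q,e,w=ik(k+.008*a,R)
        print(yaw,psi,roll,"err",round(e,1),round(w,1),q.round(2))
E
python3 ik.py
```

```text
-10 0 90 err 7.9 5.9 [-0.74  1.06 -1.02 -1.96  0.6   1.51]
-10 0 -90 err 7.9 5.9 [-0.74  1.06 -1.02 -1.96  0.6  -1.63]
-10 10 90 err 0.0 0.0 [-0.71  0.99 -1.06 -1.85  0.52  1.47]
-10 10 -90 err 0.0 0.0 [-0.71  0.99 -1.06 -1.85  0.52 -1.67]
5 0 90 err 1.2 1.2 [-0.87  1.11 -0.89 -1.96  0.96  1.54]
5 0 -90 err 1.2 1.2 [-0.87  1.11 -0.89 -1.96  0.96 -1.6 ]
5 10 90 err 0.0 0.0 [-0.86  0.9  -0.94 -1.54  0.92  1.34]
5 10 -90 err 0.0 0.0 [-0.86  0.9  -0.94 -1.54  0.92 -1.81]
20 0 90 err 0.0 0.0 [-0.94  1.08 -0.73 -1.8   1.29  1.57]
20 0 -90 err 0.0 0.0 [-0.94  1.08 -0.73 -1.8   1.29 -1.57]
20 10 90 err 0.0 0.0 [-0.93  0.81 -0.75 -1.01  1.24  1.04]
20 10 -90 err 0.0 0.0 [-0.93  0.81 -0.75 -1.01  1.24 -2.1 ]
30 0 90 err 4.7 3.6 [-0.95  1.07 -0.65 -1.72  1.41  1.57]
30 0 -90 err 4.7 3.6 [-0.95  1.07 -0.65 -1.72  1.41 -1.57]
30 10 90 err 0.0 0.0 [-0.95  0.76 -0.54 -0.22  1.37  0.49]
30 10 -90 err 0.0 0.0 [-0.95  0.76 -0.54 -0.22  1.37 -2.65]
```

```bash
cat > geo.py <<'E'
from ik import *
def pts(q):
    h,a1,l1,l2,o2,b4,L=PP; Ry=lambda t:Ro.from_euler("y",t); R1=Ro.from_euler("z",q[0])
    v0=np.array([a1,0,h]); v1=v0+Ry(q[1]).apply([0,0,l1]); Rf=Ry(q[1]-q[2]); v2=v1+Rf.apply([l2,0,o2]); v3=v2+(Rf*Ry(q[3])).apply([b4,0,0])
    return [R1.apply(v).round(3) for v in(v1,v2,v3)]
if __name__=="__main__":
    for yaw in (0,5,10,15,20,25):
      for psi in (0,3,6,10):
        R=tool(psi,1,np.radians(yaw),-90); a=R.apply([0,0,1])
        k=pw([-.020,-.128,.085]); q,e,w=ik(k+.008*a,R)
        if e<.5: print(yaw,psi,q.round(2),"elbow,j4,j5",*pts(q))
    print("place")
    for yaw in (-10,5,20):
      for psi in (15,20,25,30):
        R=tool(psi,1,np.radians(yaw),90); a=R.apply([0,0,1])
        k=np.array([.46,-.36,.033]); q,e,w=ik(k+.008*a,R)
        print(yaw,psi,e.round(1),q.round(2),"elbow,j4,j5",*pts(q))
E
python3 geo.py
python3 - <<'E'
from h import *
# what is low near robot in front: desk edge & cart, seen by scene cam
W=cloud(load("top0"))*1000
for v in range(268,300,4): print(v,[W[v,u].round().tolist() for u in (250,300,350,400)])
E
```

```text
0 3 [-0.82  1.09 -0.95 -1.96  0.82 -1.63] elbow,j4,j5 [ 0.298 -0.322  0.459] [ 0.185 -0.2    0.109] [ 0.248 -0.268  0.101]
0 6 [-0.82  1.03 -0.97 -1.85  0.82 -1.68] elbow,j4,j5 [ 0.288 -0.31   0.486] [ 0.186 -0.2    0.129] [ 0.249 -0.267  0.115]
0 10 [-0.82  0.93 -0.98 -1.66  0.8  -1.75] elbow,j4,j5 [ 0.271 -0.289  0.526] [ 0.19  -0.201  0.158] [ 0.252 -0.267  0.134]
5 3 [-0.87  1.07 -0.91 -1.89  0.95 -1.64] elbow,j4,j5 [ 0.281 -0.33   0.468] [ 0.188 -0.221  0.108] [ 0.249 -0.292  0.1  ]
5 6 [-0.86  1.   -0.93 -1.74  0.94 -1.72] elbow,j4,j5 [ 0.27  -0.316  0.499] [ 0.19  -0.222  0.131] [ 0.25  -0.292  0.115]
5 10 [-0.86  0.9  -0.94 -1.54  0.92 -1.81] elbow,j4,j5 [ 0.253 -0.293  0.538] [ 0.194 -0.224  0.161] [ 0.253 -0.292  0.134]
10 0 [-0.9   1.11 -0.83 -1.95  1.07 -1.57] elbow,j4,j5 [ 0.276 -0.347  0.449] [ 0.193 -0.244  0.085] [ 0.252 -0.317  0.085]
10 3 [-0.9   1.04 -0.86 -1.79  1.07 -1.67] elbow,j4,j5 [ 0.266 -0.334  0.48 ] [ 0.194 -0.244  0.11 ] [ 0.252 -0.317  0.1  ]
10 6 [-0.9   0.97 -0.88 -1.63  1.06 -1.76] elbow,j4,j5 [ 0.254 -0.318  0.511] [ 0.196 -0.245  0.135] [ 0.253 -0.
[... 3246 characters left out ...]
.0], [322.0, -308.0, 16.0]]
272 [[313.0, 63.0, 0.0], [312.0, -62.0, 2.0], [312.0, -186.0, 3.0], [311.0, -310.0, 2.0]]
276 [[303.0, 64.0, -3.0], [302.0, -62.0, 1.0], [302.0, -186.0, -1.0], [301.0, -310.0, 1.0]]
280 [[293.0, 64.0, -1.0], [293.0, -62.0, 4.0], [292.0, -186.0, 3.0], [292.0, -310.0, 3.0]]
284 [[283.0, 63.0, 1.0], [283.0, -62.0, 1.0], [282.0, -186.0, -2.0], [281.0, -311.0, -3.0]]
288 [[164.0, 210.0, -751.0], [163.0, -4.0, -746.0], [162.0, -216.0, -746.0], [160.0, -429.0, -753.0]]
292 [[146.0, 211.0, -753.0], [162.0, -12.0, -645.0], [146.0, -216.0, -744.0], [145.0, -427.0, -746.0]]
296 [[130.0, 210.0, -750.0], [146.0, -12.0, -645.0], [128.0, -216.0, -750.0], [126.0, -429.0, -756.0]]
```

```bash
cat > path.py <<'E'
from geo import *
from scipy.spatial.transform import Slerp
def check(wp,n=8,q0=None):
    q=q0
    for (p0,R0),(p1,R1) in zip(wp[:-1],wp[1:]):
        sl=Slerp([0,1],Ro.concatenate([R0,R1]))
        print("seg dist mm",round(np.linalg.norm(p1-p0)*1000),"turn",round(np.degrees((R1*R0.inv()).magnitude())), "axis",((R1*R0.inv()).as_rotvec(degrees=True)/30).round(2),"shift",((p1-p0)/.5).round(3))
        for t in np.linspace(0,1,n+1)[1:]:
            qq,e,w=ik(p0+t*(p1-p0),sl(t),[q],.02)
            print("  ",round(t,2),"e",round(e,1),round(w,1),qq.round(2),"dq",np.abs(qq-q).max().round(2),"j5",pts(qq)[2],"j4",pts(qq)[1]); q=qq
    return q
def pk(y,dz=0,dx=0,yaw=15,psi=2,roll=-90,x=-.020):
    R=tool(psi,1,np.radians(yaw),roll); a=R.apply([0,0,1]); return pw([x+dx,y,.085+dz])+.008*a,R
if __name__=="__main__":
    from workcell import get_obs
    o=get_obs(); c=(o["eef_pos"],Ro.from_quat(o["tool_rot"]))
    Rm=tool(30,1,np.radians(10),-45)
    w1=(np.array([.37,-.26,.20]),Rm)
    check([c,w1,pk(-.205),pk(-.128)],6,o["joint_pos"])
E
python3 path.py
```

```text
seg dist mm 182 turn 56 axis [-0.87 -1.05  1.27] shift [ 0.051 -0.214  0.29 ]
   0.17 e 0.0 0.0 [-0.76 -0.03 -1.04  0.09  0.4  -0.88] dq 0.2 j5 [ 0.18  -0.17   0.318] j4 [ 0.148 -0.14   0.401]
   0.33 e 0.0 0.0 [-0.86 -0.05 -1.03  0.09  0.52 -1.08] dq 0.21 j5 [ 0.163 -0.19   0.326] j4 [ 0.133 -0.155  0.408]
   0.5 e 0.0 0.0 [-0.97 -0.05 -1.    0.12  0.65 -1.29] dq 0.21 j5 [ 0.148 -0.214  0.332] j4 [ 0.122 -0.176  0.414]
   0.67 e 0.0 0.0 [-1.06 -0.03 -0.95  0.17  0.77 -1.51] dq 0.21 j5 [ 0.135 -0.241  0.337] j4 [ 0.114 -0.203  0.42 ]
   0.83 e 0.0 0.0 [-1.14  0.01 -0.89  0.25  0.9  -1.73] dq 0.22 j5 [ 0.126 -0.271  0.342] j4 [ 0.11  -0.236  0.427]
   1.0 e 0.0 0.0 [-1.19  0.06 -0.8   0.37  1.01 -1.97] dq 0.24 j5 [ 0.12  -0.304  0.346] j4 [ 0.109 -0.276  0.435]
seg dist mm 226 turn 54 axis [-1.23 -1.18  0.57] shift [ 0.353 -0.164 -0.231]
   0.17 e 0.0 0.0 [-1.16  0.18 -0.85  0.05  1.07 -1.95] dq 0.32 j5 [ 0.138 -0.316  0.305] j4 [ 0.12  -0.276  0.388]
   0.33 e 0.0 0.0 [-1.13  0.33 -0.88 -0.29  1.12 -1.93] dq 0.34 j5 [ 0.158 -0.331  0.263] j4 [ 0.133 -0.28   0.338]
   0.5 e 0.0 0.0 [-
[... 502 characters left out ...]
0.   ]
   0.17 e 0.0 0.0 [-1.    1.01 -0.66 -1.56  1.26 -1.68] dq 0.04 j5 [ 0.263 -0.405  0.095] j4 [ 0.212 -0.327  0.105]
   0.33 e 0.0 0.0 [-0.98  1.02 -0.69 -1.6   1.24 -1.67] dq 0.04 j5 [ 0.262 -0.392  0.095] j4 [ 0.21  -0.315  0.105]
   0.5 e 0.0 0.0 [-0.97  1.02 -0.72 -1.64  1.23 -1.67] dq 0.04 j5 [ 0.261 -0.379  0.095] j4 [ 0.208 -0.303  0.105]
   0.67 e 0.0 0.0 [-0.96  1.03 -0.75 -1.67  1.22 -1.66] dq 0.04 j5 [ 0.259 -0.367  0.095] j4 [ 0.206 -0.291  0.104]
   0.83 e 0.0 0.0 [-0.94  1.03 -0.77 -1.71  1.2  -1.66] dq 0.04 j5 [ 0.258 -0.354  0.095] j4 [ 0.203 -0.279  0.104]
   1.0 e 0.0 0.0 [-0.92  1.04 -0.8  -1.75  1.19 -1.66] dq 0.04 j5 [ 0.257 -0.341  0.095] j4 [ 0.201 -0.267  0.104]
```

Request:
move_arm(moves=[[[-0.01,-0.02,0.03,0,0,0,-1],[0.006,-0.022,0.032,-0.1,-0.12,0.145,-1],[0.006,-0.022,0.032,-0.1,-0.12,0.145,-1],[0.006,-0.022,0.032,-0.1,-0.12,0.145,-1],[0.006,-0.022,0.032,-0.1,-0.12,0.145,-1],[0.006,-0.022,0.032,-0.1,-0.12,0.145,-1],[0.006,-0.022,0.032,-0.1,-0.12,0.145,-1],[0.006,-0.022,0.032,-0.1,-0.12,0.145,-1]]])

```text
clock: 9.13
eef_pos: [0.3463, -0.227, 0.1806]
tool_rot: [-0.345, 0.818, -0.126, 0.442]
ft_force: [0.8, -0.4, -0.6]
grip_width: 0.0857
```

```bash
cat > d2.py <<'E'
from path import *
from workcell import get_obs
import sys
def to(p,R):
    o=get_obs(); c=(o["eef_pos"],Ro.from_quat(o["tool_rot"])); print("t",o["clock"].round(2),o["eef_pos"].round(3),"F",o["ft_force"].round(1),"w",round(o["grip_width"],4),"q",o["joint_pos"].round(2))
    return c,o["joint_pos"]
E
python3 - <<'E'
from d2 import *
t=pk(-.205); c,q=to(*t); check([c,t],5,q)
E
```

```text
Traceback (most recent call last):
  File "d2.py", line 5, in to
    o=get_obs(); c=(o["eef_pos"],Ro.from_quat(o["tool_rot"])); print("t",o["clock"].round(2),o["eef_pos"].round(3),"F",o["ft_force"].round(1),"w",round(o["grip_width"],4),"q",o["joint_pos"].round(2))
                                                                         ^^^^^^^^^^^^^^^^
AttributeError: 'float' object has no attribute 'round'
```

```bash
sed -i 's/o\["clock"\].round(2)/round(o["clock"],2)/' d2.py
python3 - <<'E'
from d2 import *
t=pk(-.205); c,q=to(*t); check([c,t],5,q)
E
```

```text
t 9.13 [ 0.346 -0.227  0.181] F [ 0.8 -0.4 -0.6] w 0.0857 q [-1.17 -0.04 -0.9   0.34  0.9  -1.78]
seg dist mm 250 turn 63 axis [-1.42 -1.33  0.8 ] shift [ 0.401 -0.23  -0.192]
   0.2 e 0.0 0.0 [-1.13  0.13 -0.96 -0.07  0.98 -1.81] dq 0.41 j5 [ 0.13  -0.277  0.3  ] j4 [ 0.109 -0.233  0.38 ]
   0.4 e 0.0 0.0 [-1.1   0.36 -0.97 -0.5   1.06 -1.81] dq 0.43 j5 [ 0.155 -0.304  0.248] j4 [ 0.126 -0.248  0.317]
   0.6 e 0.0 0.0 [-1.07  0.6  -0.93 -0.9   1.13 -1.8 ] dq 0.4 j5 [ 0.186 -0.336  0.196] j4 [ 0.149 -0.27   0.25 ]
   0.8 e 0.0 0.0 [-1.04  0.82 -0.81 -1.24  1.2  -1.76] dq 0.34 j5 [ 0.222 -0.375  0.144] j4 [ 0.178 -0.3    0.18 ]
   1.0 e 0.0 0.0 [-1.01  1.01 -0.63 -1.53  1.27 -1.68] dq 0.29 j5 [ 0.264 -0.418  0.095] j4 [ 0.214 -0.339  0.106]
```

Request:
move_arm(moves=[[[0.028,-0.032,-0.012,-0.11,-0.102,0.062,-1],[0.028,-0.032,-0.012,-0.11,-0.102,0.062,-1],[0.028,-0.032,-0.012,-0.11,-0.102,0.062,-1],[0.03,-0.03,-0.014,-0.11,-0.102,0.062,-1],[0.03,-0.03,-0.015,-0.11,-0.102,0.062,-1],[0.032,-0.02,-0.016,-0.11,-0.102,0.062,-1],[0.032,-0.015,-0.016,-0.11,-0.102,0.062,-1],[0.032,-0.015,-0.016,-0.11,-0.102,0.062,-1]]])

```text
clock: 9.8
eef_pos: [0.4647, -0.3332, 0.1269]
tool_rot: [-0.506, 0.595, -0.331, 0.529]
ft_force: [0.4, -0.8, 0.7]
grip_width: 0.0855
```

```bash

python3 - <<'E'
from d2 import *
t=pk(-.205); c,q=to(*t); check([c,t],3,q)
E
```

```text
t 9.8 [ 0.465 -0.333  0.127] F [ 0.4 -0.8  0.7] w 0.0855 q [-1.12  0.63 -0.85 -0.83  1.19 -1.87]
seg dist mm 93 turn 22 axis [-0.5  -0.46  0.29] shift [ 0.164 -0.018 -0.084]
   0.33 e 0.0 0.0 [-1.08  0.76 -0.8  -1.09  1.22 -1.81] dq 0.26 j5 [ 0.207 -0.387  0.158] j4 [ 0.168 -0.314  0.201]
   0.67 e 0.0 0.0 [-1.04  0.89 -0.73 -1.33  1.25 -1.75] dq 0.24 j5 [ 0.235 -0.402  0.126] j4 [ 0.19  -0.325  0.153]
   1.0 e 0.0 0.0 [-1.01  1.01 -0.63 -1.53  1.27 -1.68] dq 0.2 j5 [ 0.264 -0.418  0.095] j4 [ 0.214 -0.339  0.106]
```

Request:
move_arm(moves=[[[0.035,-0.004,-0.018,-0.11,-0.1,0.063,-1],[0.035,-0.004,-0.018,-0.11,-0.1,0.063,-1],[0.035,-0.004,-0.018,-0.11,-0.1,0.063,-1],[0.035,-0.004,-0.018,-0.11,-0.1,0.063,-1],[0.03,-0.003,-0.015,-0.07,-0.06,0.04,-1],[0,0,0,0,0,0,-1]]])

```text
clock: 10.3
eef_pos: [0.5506, -0.3393, 0.0762]
tool_rot: [0.574, -0.432, 0.426, -0.55]
ft_force: [0.9, -0.3, 6.3]
grip_width: 0.0852
```

```bash

python3 - <<'E'
from d2 import *
t=pk(-.205); c,q=to(*t); check([c,t,pk(-.128)],2,q)
E
python3 snap.py 8; python3 - <<'E'
from h import *
crop("scene8",180,440,130,330,3,"pics/sc8.png")
crop("top8",280,500,130,300,3.5,"pics/tc8.png")
E
python3 pl.py 8
```

```text
t 10.3 [ 0.551 -0.339  0.076] F [ 0.9 -0.3  6.3] w 0.0852 q [-1.    1.05 -0.63 -1.57  1.26 -1.69]
seg dist mm 10 turn 1 axis [ 0.02  0.01 -0.01] shift [-0.008 -0.005  0.017]
   0.5 e 0.0 0.0 [-1.    1.02 -0.63 -1.54  1.27 -1.68] dq 0.03 j5 [ 0.266 -0.417  0.09 ] j4 [ 0.216 -0.339  0.101]
   1.0 e 0.0 0.0 [-1.01  1.01 -0.63 -1.53  1.27 -1.68] dq 0.01 j5 [ 0.264 -0.418  0.095] j4 [ 0.214 -0.339  0.106]
seg dist mm 77 turn 0 axis [0. 0. 0.] shift [-0.014  0.153  0.   ]
   0.5 e 0.0 0.0 [-0.97  1.02 -0.72 -1.64  1.23 -1.67] dq 0.11 j5 [ 0.261 -0.379  0.095] j4 [ 0.208 -0.303  0.105]
   1.0 e 0.0 0.0 [-0.92  1.04 -0.8  -1.75  1.19 -1.66] dq 0.11 j5 [ 0.257 -0.341  0.095] j4 [ 0.201 -0.267  0.104]
8 top 417 y min [-154.3 -154.  -153.5] x [-30.3  31.8] z 90.8 ((0.8693809509277344, -98.07119750976562), (62.08898162841797, 112.54167175292969), 1.2783215045928955)
8 scene 447 y min [-153.3 -152.1 -151.5] x [-31.4  32.2] z 90.0 ((1.9810791015625, -97.78842163085938), (68.4620590209961, 111.00274658203125), 0.10105723887681961)
```

View pics/sc8.png

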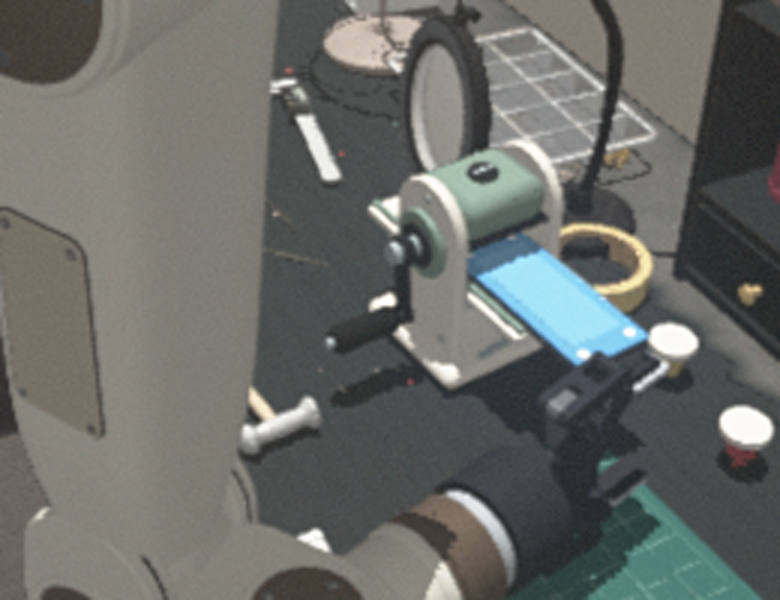

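View pics/tc8.png

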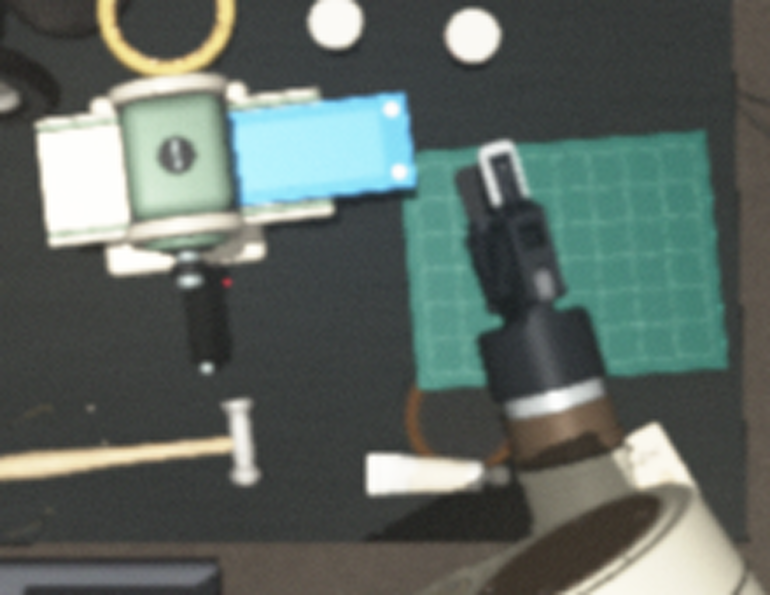

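Request:
move_arm(moves=[[[-0.006,0,0.018,0.02,0.01,-0.01,-1],[0,0,0,0,0,0,-1]]])

```text
clock: 10.57
eef_pos: [0.5444, -0.3381, 0.0873]
tool_rot: [0.569, -0.442, 0.42, -0.552]
ft_force: [-0.3, -0.1, -0.1]
grip_width: 0.0853
```

```bash

python3 - <<'E'
from d2 import *
t=pk(-.128); c,q=to(*t); check([c,t],1,q)
E
```

```text
t 10.57 [ 0.544 -0.338  0.087] F [-0.3 -0.1 -0.1] w 0.0853 q [-1.01  1.01 -0.65 -1.54  1.26 -1.68]
seg dist mm 73 turn 1 axis [-0.01 -0.01  0.  ] shift [-0.009  0.146 -0.005]
   1.0 e 0.0 0.0 [-0.92  1.04 -0.8  -1.75  1.19 -1.66] dq 0.21 j5 [ 0.257 -0.341  0.095] j4 [ 0.201 -0.267  0.104]
```

Request:
move_arm(moves=[[[-0.002,0.03,-0.001,0,0,0,-1],[-0.002,0.03,-0.001,0,0,0,-1],[-0.002,0.03,-0.001,0,0,0,-1],[-0.002,0.03,-0.001,0,0,0,-1],[-0.001,0.025,-0.001,0,0,0,-1],[0,0,0,0,0,0,-1]]])

```text
clock: 11.07
eef_pos: [0.535, -0.2664, 0.0969]
tool_rot: [0.568, -0.443, 0.425, -0.549]
ft_force: [-0.2, -0.1, 0.1]
grip_width: 0.0855
```

```bash

python3 - <<'E'
from d2 import *
t=pk(-.128); c,q=to(*t); check([c,t],1,q)
E
python3 snap.py 9; python3 - <<'E'
from h import *
crop("scene9",280,480,180,330,3.5,"pics/sc9.png")
crop("top9",300,460,130,250,4.5,"pics/tc9.png")
E
```

```text
t 11.07 [ 0.535 -0.266  0.097] F [-0.2 -0.1  0.1] w 0.0855 q [-0.93  1.03 -0.83 -1.76  1.18 -1.66]
seg dist mm 13 turn 1 axis [-0.01 -0.01  0.02] shift [ 0.01   0.002 -0.024]
   1.0 e 0.0 0.0 [-0.92  1.04 -0.8  -1.75  1.19 -1.66] dq 0.03 j5 [ 0.257 -0.341  0.095] j4 [ 0.201 -0.267  0.104]
```

View pics/sc9.png

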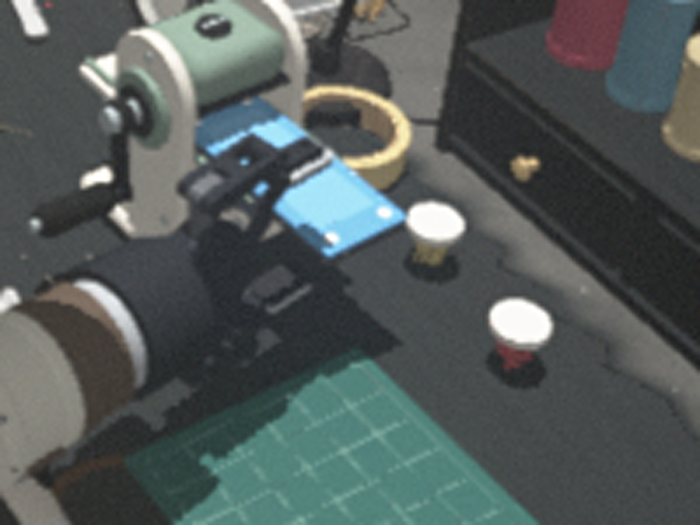

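View pics/tc9.png

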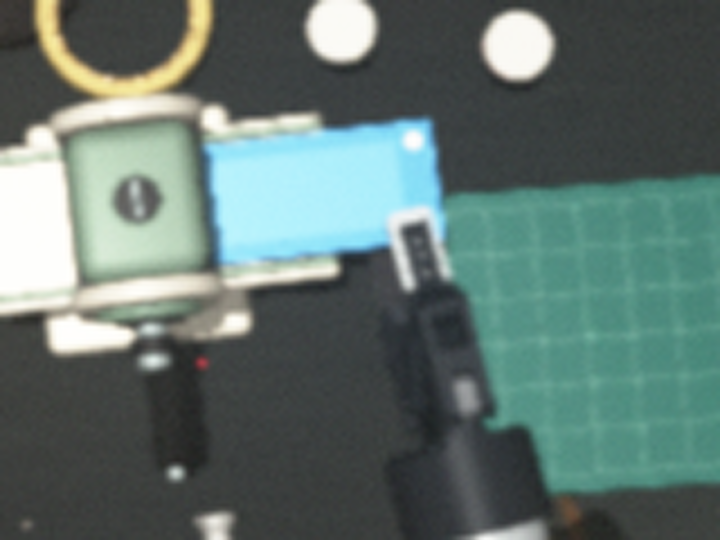

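Request:
move_arm(moves=[[[0.008,0,-0.02,0,0,0,-1],[0.002,0,-0.006,0,0,0,-1],[0,0,0,0,0,0,-1]]])

```text
clock: 11.42
eef_pos: [0.5413, -0.2721, 0.0854]
tool_rot: [0.567, -0.443, 0.429, -0.547]
ft_force: [0.2, 0.6, -0.4]
grip_width: 0.0857
```

```bash

python3 - <<'E'
from d2 import *
t=pk(-.128); c,q=to(*t); check([c,t],1,q)
E
```

```text
t 11.42 [ 0.541 -0.272  0.085] F [ 0.2  0.6 -0.4] w 0.0857 q [-0.93  1.06 -0.8  -1.77  1.17 -1.65]
seg dist mm 7 turn 1 axis [0.   0.   0.04] shift [-0.003  0.014 -0.001]
   1.0 e 0.0 0.0 [-0.92  1.04 -0.8  -1.75  1.19 -1.66] dq 0.02 j5 [ 0.257 -0.341  0.095] j4 [ 0.201 -0.267  0.104]
```

Request:
move_arm(moves=[[[0,0.012,-0.003,0,0,0,-1],[0,0,0,0,0,0,-0.5],[0,0,0,0,0,0,0]]])

```text
clock: 11.67
eef_pos: [0.5416, -0.2671, 0.0832]
tool_rot: [0.567, -0.443, 0.429, -0.546]
ft_force: [-0.4, -0.6, -0.1]
grip_width: 0.064
```

```bash

python3 - <<'E'
from d2 import *
t=pk(-.128); c,q=to(*t); check([c,t],1,q)
E
```

```text
t 11.67 [ 0.542 -0.267  0.083] F [-0.4 -0.6 -0.1] w 0.064 q [-0.92  1.07 -0.8  -1.79  1.16 -1.65]
seg dist mm 3 turn 1 axis [0.01 0.   0.04] shift [-0.003  0.004  0.003]
   1.0 e 0.0 0.0 [-0.92  1.04 -0.8  -1.75  1.19 -1.66] dq 0.04 j5 [ 0.257 -0.341  0.095] j4 [ 0.201 -0.267  0.104]
```

Request:
move_arm(moves=[[[0,0,0.003,0,0,0,0.3],[0,0,0,0,0,0,0.5],[0,0,0,0,0,0,0.6],[0,0,0,0,0,0,0.6]]])

```text
clock: 12.0
eef_pos: [0.5415, -0.2669, 0.0844]
tool_rot: [0.567, -0.443, 0.429, -0.546]
ft_force: [-0.1, 0.0, 1.1]
grip_width: 0.0172
```

```bash

python3 - <<'E'
from d2 import *
t=pk(-.128); c,q=to(*t); check([c,t],1,q)
E
```

```text
t 12.0 [ 0.542 -0.267  0.084] F [-0.1  0.   1.1] w 0.0172 q [-0.92  1.07 -0.81 -1.79  1.16 -1.65]
seg dist mm 2 turn 1 axis [0.   0.   0.04] shift [-0.003  0.003  0.001]
   1.0 e 0.0 0.0 [-0.92  1.04 -0.8  -1.75  1.19 -1.66] dq 0.04 j5 [ 0.257 -0.341  0.095] j4 [ 0.201 -0.267  0.104]
```

Request:
move_arm(moves=[[[0,0,0,0,0,0,1],[0,0,0,0,0,0,1],[0,0,0,0,0,0,1],[0,0,0,0,0,0,1]]])

```text
clock: 12.33
eef_pos: [0.5415, -0.267, 0.0856]
tool_rot: [0.566, -0.443, 0.429, -0.547]
ft_force: [0.5, 0.4, 0.8]
grip_width: 0.009
```

```bash

python3 - <<'E'
from d2 import *
t=pk(-.128); c,q=to(*t); check([c,t],1,q)
E
python3 snap.py 10; python3 pl.py 10; python3 - <<'E'
from h import *
crop("scene10",280,480,180,330,3.5,"pics/sc10.png")
E
```

```text
t 12.33 [ 0.542 -0.267  0.086] F [0.5 0.4 0.8] w 0.009 q [-0.92  1.06 -0.81 -1.79  1.16 -1.65]
seg dist mm 3 turn 1 axis [0.   0.   0.04] shift [-0.003  0.003 -0.002]
   1.0 e 0.0 0.0 [-0.92  1.04 -0.8  -1.75  1.19 -1.66] dq 0.04 j5 [ 0.257 -0.341  0.095] j4 [ 0.201 -0.267  0.104]
10 top 382 y min [-154.7 -154.2 -153.7] x [-30.4  32.4] z 91.6 ((0.6358528137207031, -97.93852233886719), (61.87490463256836, 113.97886657714844), 2.1256206035614014)
10 scene 375 y min [-153.8 -153.1 -152.1] x [-31.4  32.8] z 90.7 ((2.4407405853271484, -98.18343353271484), (67.53905487060547, 110.84724426269531), 0.9471497535705566)
```

View pics/sc10.png

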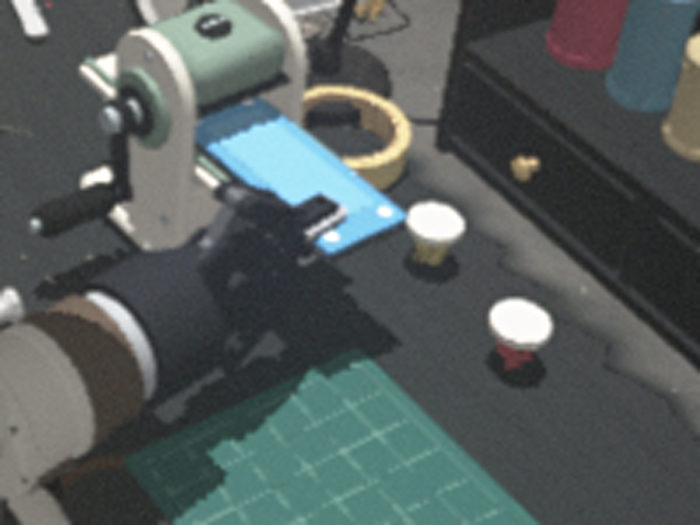

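```bash

cat > f.py <<'E'
from d2 import *
t=pk(-.258,dz=.005); c,q=to(*t); q=check([c,t],3,q)
# lift and flip location
R2=tool(2,1,np.radians(5),-90); R3=tool(25,1,np.radians(5),-90)
for p in ([.46,-.40,.22],[.44,-.36,.22],[.44,-.33,.25]):
  for yaw in (-10,5,15):
   for psi in (10,25,35):
    print(p,yaw,psi,*[ (e.round(1),qq.round(2)) for roll in(-90,0,90) for qq,e,w in [ik(np.array(p),tool(psi,1,np.radians(yaw),roll),[q],.03)]])
E
python3 f.py
```

```text
t 12.43 [ 0.542 -0.267  0.086] F [-0.4  0.1 -0.3] w 0.0093 q [-0.92  1.06 -0.81 -1.79  1.16 -1.65]
seg dist mm 128 turn 1 axis [0.   0.   0.04] shift [ 0.02  -0.256  0.008]
   0.33 e 0.0 0.0 [-0.97  1.02 -0.71 -1.63  1.22 -1.66] dq 0.15 j5 [ 0.261 -0.382  0.097] j4 [ 0.209 -0.305  0.106]
   0.67 e 0.0 0.0 [-1.01  1.   -0.62 -1.5   1.27 -1.68] dq 0.13 j5 [ 0.265 -0.426  0.098] j4 [ 0.216 -0.347  0.109]
   1.0 e 0.0 0.0 [-1.05  1.   -0.51 -1.38  1.31 -1.7 ] dq 0.13 j5 [ 0.269 -0.471  0.1  ] j4 [ 0.223 -0.39   0.113]
[0.46, -0.4, 0.22] -10 10 (np.float64(0.0), array([-1.1 ,  0.44, -0.93, -1.09,  0.91, -1.8 ])) (np.float64(0.0), array([-1.1 ,  0.44, -0.93, -1.09,  0.91, -0.23])) (np.float64(0.0), array([-1.1 ,  0.44, -0.93, -1.09,  0.91,  1.34]))
[0.46, -0.4, 0.22] -10 25 (np.float64(0.0), array([-1.06,  0.2 , -0.77, -0.34,  0.78, -2.05])) (np.float64(0.0), array([-1.06,  0.2 , -0.77, -0.34,  0.78, -0.48])) (np.float64(0.0), array([-1.06,  0.2 , -0.77, -0.34,  0.78,  1.09]))
[0.46, -0.4, 0.22] -10 35 (np.float64(0.0), array([-1.01,  0.14, -0.63,  0.04,  0.65, -2.14])) (np.float64(0.0), a
[... 5001 characters left out ...]
)
[0.44, -0.33, 0.25] 15 10 (np.float64(0.0), array([-1.19,  0.33, -0.66, -0.01,  1.36, -2.54])) (np.float64(0.0), array([-1.19,  0.33, -0.66, -0.01,  1.36, -0.97])) (np.float64(0.0), array([-1.19,  0.33, -0.66, -0.01,  1.36,  0.6 ]))
[0.44, -0.33, 0.25] 15 25 (np.float64(0.0), array([-1.14,  0.22, -0.51,  0.5 ,  1.1 , -2.76])) (np.float64(0.0), array([-1.14,  0.22, -0.51,  0.5 ,  1.1 , -1.19])) (np.float64(0.0), array([-1.14,  0.22, -0.51,  0.5 ,  1.1 ,  0.39]))
[0.44, -0.33, 0.25] 15 35 (np.float64(0.0), array([-1.08,  0.17, -0.42,  0.66,  0.92, -2.76])) (np.float64(0.0), array([-1.08,  0.17, -0.42,  0.66,  0.92, -1.19])) (np.float64(0.0), array([-1.08,  0.17, -0.42,  0.66,  0.92,  0.38]))
```

Request:
move_arm(moves=[[[0.001,-0.015,0.001,0,0,0,1],[0.003,-0.03,0.001,0,0,0,1],[0.003,-0.034,0.002,0,0,0,1],[0.003,-0.034,0.003,0,0,0,1],[0.003,-0.034,0.003,0,0,0,1],[0.003,-0.034,0.003,0,0,0,1],[0.003,-0.034,0.003,0,0,0,1],[0.003,-0.034,0.003,0,0,0,1]]])

```text
clock: 13.1
eef_pos: [0.5522, -0.3857, 0.0881]
tool_rot: [0.569, -0.444, 0.417, -0.552]
ft_force: [0.2, 0.2, -3.9]
grip_width: 0.0087
```

```bash

python3 - <<'E'
from d2 import *
t=pk(-.258,dz=.005); c,q=to(*t); check([c,t],1,q)
E
python3 snap.py 11; python3 - <<'E'
from h import *
crop("scene11",280,480,180,330,3.5,"pics/sc11.png")
E
```

```text
t 13.1 [ 0.552 -0.386  0.088] F [ 0.2  0.2 -3.9] w 0.0087 q [-1.04  1.   -0.54 -1.39  1.3  -1.71]
seg dist mm 9 turn 1 axis [-0.03 -0.02  0.  ] shift [-0.002 -0.018  0.003]
   1.0 e 0.0 0.0 [-1.05  1.   -0.51 -1.38  1.31 -1.7 ] dq 0.03 j5 [ 0.269 -0.471  0.1  ] j4 [ 0.223 -0.39   0.113]
```

View pics/sc11.png

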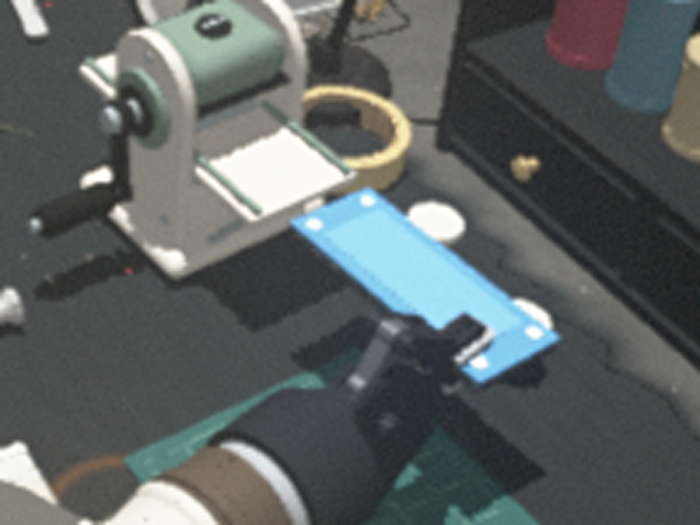

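```bash
cat > pl2.py <<'E'
from d2 import *
T=np.radians(0)
A=(np.array([.47,-.37,.24]),tool(15,1,np.radians(5),-90))
F1=(A[0],tool(15,1,np.radians(5),0)); F2=(A[0],tool(15,1,np.radians(5),90))
u=np.array([np.cos(T+np.radians(99.9)),np.sin(T+np.radians(99.9)),0])
def place(phi,C,h):
    "C plate centre xy, h height of grip point; yaw T"
    R=Ro.from_rotvec(u*np.radians(phi))*tool(0,1,T,90)
    a=R.apply([0,0,1])
    # centre offset in untilted tool frame f,l then tilt
    off=Ro.from_rotvec(u*np.radians(phi)).apply(Ro.from_euler("z",T).apply([.0276,-.0462,0]))
    g=np.array([C[0]-off[0],C[1]-off[1],h]); return g+.008*a,R
if __name__=="__main__":
    c,q=to(*A)
    q=check([c,A,F1,F2,place(30,[.487,-.412],.12),place(30,[.487,-.412],.034)],4,q)
E
python3 pl2.py
```

```text
t 13.2 [ 0.553 -0.389  0.089] F [-0.  -0.7 -5.1] w 0.0089 q [-1.04  1.   -0.54 -1.39  1.3  -1.71]
seg dist mm 173 turn 16 axis [-0.09  0.41 -0.32] shift [-0.165  0.037  0.301]
   0.25 e 0.0 0.0 [-1.07  0.82 -0.63 -1.12  1.27 -1.87] dq 0.27 j5 [ 0.247 -0.446  0.155] j4 [ 0.204 -0.369  0.185]
   0.5 e 0.0 0.0 [-1.09  0.65 -0.69 -0.87  1.23 -2.  ] dq 0.25 j5 [ 0.226 -0.429  0.209] j4 [ 0.187 -0.355  0.251]
   0.75 e 0.0 0.0 [-1.11  0.47 -0.72 -0.62  1.18 -2.1 ] dq 0.25 j5 [ 0.206 -0.412  0.262] j4 [ 0.171 -0.342  0.313]
   1.0 e 0.0 0.0 [-1.13  0.31 -0.72 -0.38  1.13 -2.18] dq 0.24 j5 [ 0.188 -0.395  0.316] j4 [ 0.156 -0.328  0.373]
seg dist mm 0 turn 90 axis [ 2.89  0.25 -0.78] shift [0. 0. 0.]
   0.25 e 0.0 0.0 [-1.13  0.31 -0.72 -0.38  1.13 -1.78] dq 0.39 j5 [ 0.188 -0.395  0.316] j4 [ 0.156 -0.328  0.373]
   0.5 e 0.0 0.0 [-1.13  0.31 -0.72 -0.38  1.13 -1.39] dq 0.39 j5 [ 0.188 -0.395  0.316] j4 [ 0.156 -0.328  0.373]
   0.75 e 0.0 0.0 [-1.13  0.31 -0.72 -0.38  1.13 -1.  ] dq 0.39 j5 [ 0.188 -0.395  0.316] j4 [ 0.156 -0.328  0.373]
   1.0 e 0.0 0.0 [-1.13  0.31 -0.72 -0.38  1.13 -0.
[... 958 characters left out ...]
0.08 j5 [ 0.206 -0.368  0.275] j4 [ 0.174 -0.311  0.341]
   1.0 e 0.0 0.0 [-1.03  0.41 -0.78 -0.37  0.83  0.81] dq 0.08 j5 [ 0.214 -0.359  0.26 ] j4 [ 0.181 -0.304  0.328]
seg dist mm 86 turn 0 axis [0. 0. 0.] shift [ 0.     0.    -0.172]
   0.25 e 0.0 0.0 [-1.03  0.46 -0.79 -0.44  0.83  0.81] dq 0.07 j5 [ 0.214 -0.359  0.239] j4 [ 0.181 -0.304  0.307]
   0.5 e 0.0 0.0 [-1.03  0.52 -0.8  -0.51  0.83  0.81] dq 0.07 j5 [ 0.214 -0.359  0.217] j4 [ 0.181 -0.304  0.285]
   0.75 e 0.0 0.0 [-1.03  0.58 -0.81 -0.57  0.83  0.81] dq 0.07 j5 [ 0.214 -0.359  0.196] j4 [ 0.181 -0.304  0.264]
   1.0 e 0.0 0.0 [-1.03  0.64 -0.81 -0.64  0.83  0.81] dq 0.06 j5 [ 0.214 -0.359  0.174] j4 [ 0.181 -0.304  0.242]
```

Request:
move_arm(moves=[[[-0.015,0,0.035,-0.01,0.04,-0.03,1],[-0.02,0.004,0.04,-0.01,0.05,-0.04,1],[-0.022,0.005,0.042,-0.012,0.055,-0.045,1],[-0.022,0.005,0.042,-0.012,0.055,-0.045,1],[-0.022,0.005,0.042,-0.012,0.055,-0.045,1],[-0.022,0.005,0.042,-0.012,0.055,-0.045,1],[-0.022,0.005,0.042,-0.012,0.055,-0.045,1],[-0.02,0.005,0.035,-0.01,0.05,-0.03,1]]])

```text
clock: 13.87
eef_pos: [0.4608, -0.3673, 0.2269]
tool_rot: [0.577, -0.56, 0.398, -0.442]
ft_force: [-0.1, -1.2, -4.5]
grip_width: 0.0092
```

Request:
move_arm(moves=[[[0,0,0,0.1,0.01,-0.027,1],[0,0,0,0.16,0.014,-0.043,1],[0,0,0,0.19,0.017,-0.05,1],[0,0,0,0.19,0.017,-0.05,1],[0,0,0,0.19,0.017,-0.05,1],[0,0,0,0.19,0.017,-0.05,1],[0,0,0,0.19,0.017,-0.05,1],[0,0,0,0.19,0.017,-0.05,1]]])

```text
clock: 14.53
eef_pos: [0.4528, -0.3622, 0.2205]
tool_rot: [-0.323, 0.746, -0.178, 0.554]
ft_force: [-0.3, -0.3, -5.1]
grip_width: 0.009
```

```bash
cat > st.py <<'E'
from pl2 import *
c,q=to(*F2); check([c,F2],1,q)
E
python3 st.py; python3 snap.py 12; python3 - <<'E'
from h import *
crop("scene12",240,500,120,320,3,"pics/sc12.png")
E
```

```text
t 14.53 [ 0.453 -0.362  0.221] F [-0.3 -0.3 -5.1] w 0.009 q [-1.14  0.29 -0.71 -0.19  1.11 -1.48]
seg dist mm 27 turn 131 axis [ 4.18  0.32 -1.28] shift [ 0.034 -0.016  0.039]
   1.0 e 0.0 0.0 [-1.13  0.31 -0.72 -0.38  1.13  0.96] dq 2.44 j5 [ 0.188 -0.395  0.316] j4 [ 0.156 -0.328  0.373]
```

View pics/sc12.png

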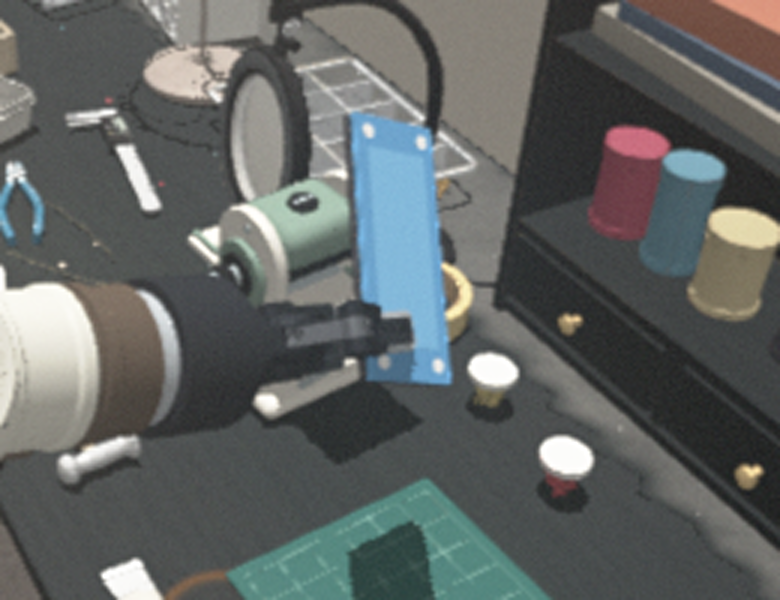

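Request:
move_arm(moves=[[[0.002,0,0.002,0.19,0.015,-0.058,1],[0.002,0,0.002,0.19,0.015,-0.058,1],[0.002,0,0.002,0.19,0.015,-0.058,1],[0.002,0,0.002,0.19,0.015,-0.058,1],[0.002,0,0.002,0.19,0.015,-0.058,1],[0.002,0,0.002,0.19,0.015,-0.058,1],[0.002,0,0.002,0.19,0.015,-0.058,1],[0.002,0,0.002,0.19,0.015,-0.058,1]]])

```text
clock: 15.3
eef_pos: [0.4569, -0.3586, 0.2175]
tool_rot: [0.012, 0.811, 0.078, 0.58]
ft_force: [0.0, -0.3, -5.9]
grip_width: 0.009
```

Request:
move_arm(moves=[[[0.001,0,0.002,0.19,0.015,-0.058,1],[0.001,0,0.002,0.19,0.015,-0.058,1],[0.001,0,0.002,0.19,0.015,-0.058,1],[0.001,0,0.002,0.19,0.015,-0.058,1],[0.001,0,0.002,0.19,0.015,-0.058,1],[0.001,0,0.002,0.19,0.015,-0.058,1],[0.001,0,0.002,0.19,0.015,-0.058,1],[0.001,0,0.002,0.19,0.015,-0.058,1]]])

```text
clock: 15.97
eef_pos: [0.4569, -0.3541, 0.214]
tool_rot: [0.35, 0.725, 0.324, 0.498]
ft_force: [0.9, -0.3, -4.6]
grip_width: 0.0088
```

```bash
python3 st.py; python3 snap.py 13; python3 - <<'E'
from h import *
crop("scene13",240,500,120,320,3,"pics/sc13.png")
E
```

```text
t 15.97 [ 0.457 -0.354  0.214] F [ 0.9 -0.3 -4.6] w 0.0088 q [-1.14  0.32 -0.73 -0.25  1.15  0.27]
seg dist mm 33 turn 32 axis [ 1.    0.04 -0.36] shift [ 0.026 -0.032  0.052]
   1.0 e 0.0 0.0 [-1.13  0.31 -0.72 -0.38  1.13  0.96] dq 0.69 j5 [ 0.188 -0.395  0.316] j4 [ 0.156 -0.328  0.373]
```

View pics/sc13.png

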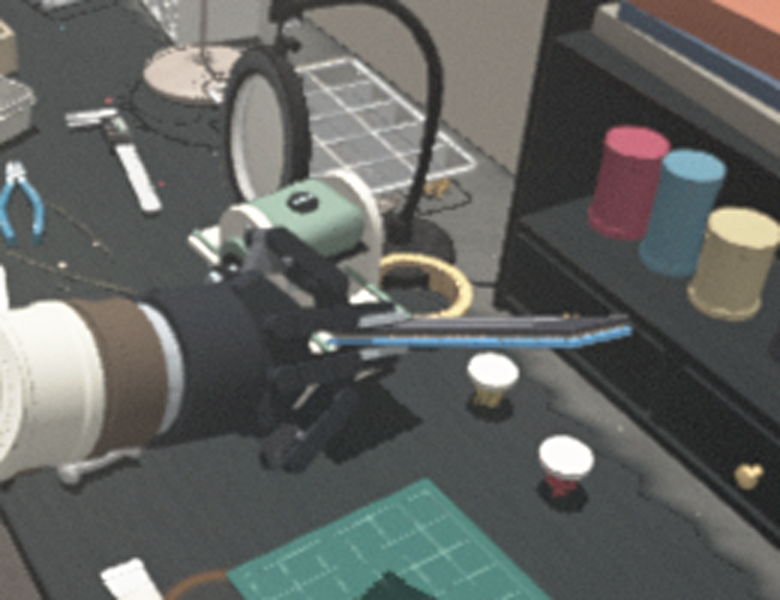

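```bash
cat > st2.py <<'E'
from pl2 import *
import sys
phi,h=float(sys.argv[1]),float(sys.argv[2]); n=int(sys.argv[3])
P=place(phi,[.487,-.412],h)
c,q=to(*P); check([c,P],n,q)
E
python3 st2.py 35 .12 4
```

```text
t 16.07 [ 0.457 -0.354  0.214] F [-0.2 -0.1 -5.1] w 0.009 q [-1.14  0.32 -0.73 -0.25  1.15  0.27]
seg dist mm 100 turn 34 axis [ 0.72  0.6  -0.67] shift [ 0.025 -0.023 -0.197]
   0.25 e 0.0 0.0 [-1.11  0.33 -0.75 -0.27  1.04  0.4 ] dq 0.14 j5 [ 0.187 -0.377  0.295] j4 [ 0.158 -0.319  0.362]
   0.5 e 0.0 0.0 [-1.08  0.33 -0.76 -0.28  0.94  0.53] dq 0.13 j5 [ 0.198 -0.368  0.29 ] j4 [ 0.168 -0.311  0.358]
   0.75 e 0.0 0.0 [-1.04  0.34 -0.75 -0.26  0.84  0.65] dq 0.12 j5 [ 0.212 -0.361  0.286] j4 [ 0.18  -0.307  0.355]
   1.0 e 0.0 0.0 [-1.    0.36 -0.74 -0.22  0.75  0.77] dq 0.12 j5 [ 0.228 -0.356  0.281] j4 [ 0.196 -0.306  0.353]
```

Request:
move_arm(moves=[[[0.003,-0.003,-0.02,0.1,0.08,-0.09,1],[0.003,-0.003,-0.024,0.1,0.08,-0.09,1],[0.003,-0.003,-0.024,0.1,0.08,-0.09,1],[0.003,-0.003,-0.024,0.1,0.08,-0.09,1],[0.003,-0.003,-0.024,0.1,0.08,-0.09,1],[0.003,-0.003,-0.024,0.1,0.08,-0.09,1],[0.003,-0.003,-0.024,0.1,0.08,-0.09,1],[0,0,0,0,0,0,1]]])

```text
clock: 16.73
eef_pos: [0.4628, -0.3609, 0.121]
tool_rot: [0.592, 0.659, 0.3, 0.354]
ft_force: [0.9, 0.3, -3.5]
grip_width: 0.0092
```

```bash
python3 st2.py 35 .12 1; python3 snap.py 14; python3 - <<'E'
from h import *
crop("scene14",270,500,180,380,3,"pics/sc14.png")
crop("top14",320,520,120,290,3,"pics/tc14.png")
# plate points: above mat z in 30..200mm, from the top view, in tool region beyond fingers
W=cloud(load("top14")); 
P=W.reshape(-1,3); m=(P[:,2]>.03)&(P[:,2]<.2)&(P[:,0]>.47)&(P[:,0]<.6)&(P[:,1]<-.3)&(P[:,1]>-.56)
q=P[m]; q=q[np.random.default_rng(0).permutation(len(q))]
c=q.mean(0); 
for _ in range(6):
    u,s,vt=np.linalg.svd(q-q.mean(0),full_matrices=False); n=vt[2]*np.sign(vt[2][2]); d=(q-q.mean(0))@n; q=q[abs(d)<max(.004,2*d.std())]
print(len(q),"n",n.round(3),"tilt",np.degrees(np.arccos(n[2])),"az",np.degrees(np.arctan2(n[1],n[0])),q.min(0),q.max(0))
E
```

```text
t 16.73 [ 0.463 -0.361  0.121] F [ 0.9  0.3 -3.5] w 0.0092 q [-1.01  0.33 -0.74 -0.18  0.75  0.73]
seg dist mm 10 turn 1 axis [ 0.02 -0.01 -0.03] shift [ 0.013 -0.009 -0.011]
   1.0 e 0.0 0.0 [-1.    0.36 -0.74 -0.22  0.75  0.77] dq 0.04 j5 [ 0.228 -0.356  0.281] j4 [ 0.196 -0.306  0.353]
1114 n [0.579 0.117 0.807] tilt 36.20367841178723 az 11.467066623973242 [ 0.47001323 -0.48426403  0.09867438] [ 0.51883753 -0.33095023  0.14130781]
```

View pics/sc14.png

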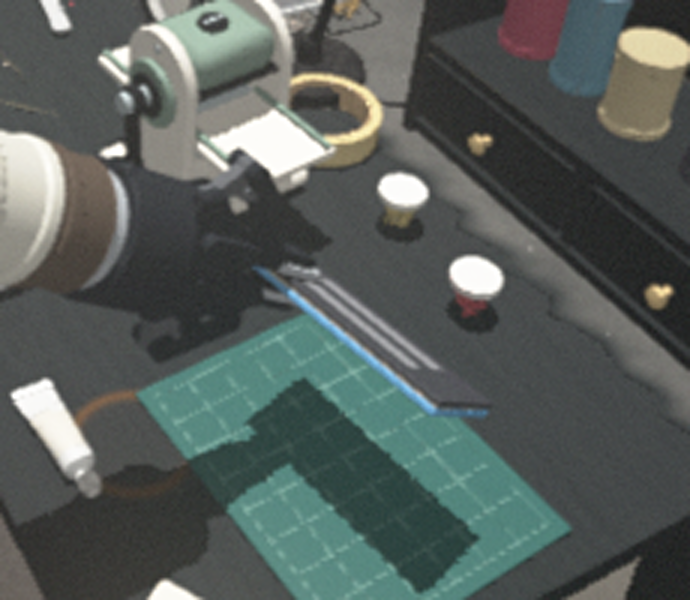

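View pics/tc14.png

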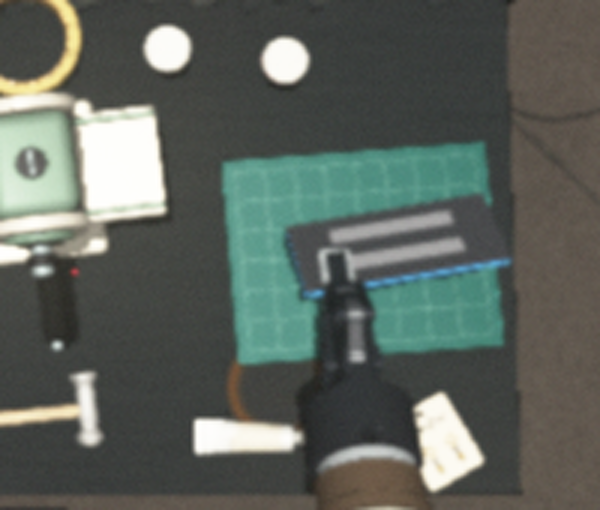

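Request:
move_arm(moves=[[[0.002,-0.001,-0.03,0,0,0,1],[0.002,-0.001,-0.04,0,0,0,1],[0.002,-0.001,-0.035,0,0,0,1],[0.001,0,-0.025,0,0,0,1],[0.001,0,-0.012,0,0,0,1],[0,0,-0.005,0,0,0,1],[0,0,0,0,0,0,1]]])

```text
clock: 17.42
eef_pos: [0.4673, -0.3658, 0.0513]
tool_rot: [0.58, 0.664, 0.298, 0.365]
ft_force: [-0.1, 0.6, -5.3]
grip_width: 0.009
```

```bash
python3 st2.py 36 .036 1
```

```text
t 17.42 [ 0.467 -0.366  0.051] F [-0.1  0.6 -5.3] w 0.009 q [-1.01  0.53 -0.78 -0.43  0.76  0.71]
seg dist mm 20 turn 3 axis [ 0.07  0.05 -0.06] shift [ 0.005  0.001 -0.04 ]
   1.0 e 0.0 0.0 [-1.    0.56 -0.78 -0.45  0.73  0.76] dq 0.05 j5 [ 0.231 -0.356  0.201] j4 [ 0.199 -0.307  0.273]
```

Request:
move_arm(moves=[[[0,0,-0.01,0.03,0.02,-0.02,1],[0,0,-0.01,0.03,0.02,-0.02,1],[0,0,-0.008,0,0,0,1],[0,0,-0.006,0,0,0,1],[0,0,0,0,0,0,1]]])

```text
clock: 17.83
eef_pos: [0.4684, -0.368, 0.0366]
tool_rot: [0.595, 0.657, 0.298, 0.354]
ft_force: [-0.2, 0.6, -5.1]
grip_width: 0.0092
```

```bash
python3 st2.py 36 .036 1; python3 snap.py 15; python3 - <<'E'
from h import *
crop("scene15",270,500,180,380,3,"pics/sc15.png")
E
```

```text
t 17.83 [ 0.468 -0.368  0.037] F [-0.2  0.6 -5.1] w 0.0092 q [-1.    0.55 -0.77 -0.44  0.74  0.74]
seg dist mm 6 turn 1 axis [ 0.02  0.02 -0.02] shift [ 0.002  0.005 -0.011]
   1.0 e 0.0 0.0 [-1.    0.56 -0.78 -0.45  0.73  0.76] dq 0.02 j5 [ 0.231 -0.356  0.201] j4 [ 0.199 -0.307  0.273]
```

View pics/sc15.png

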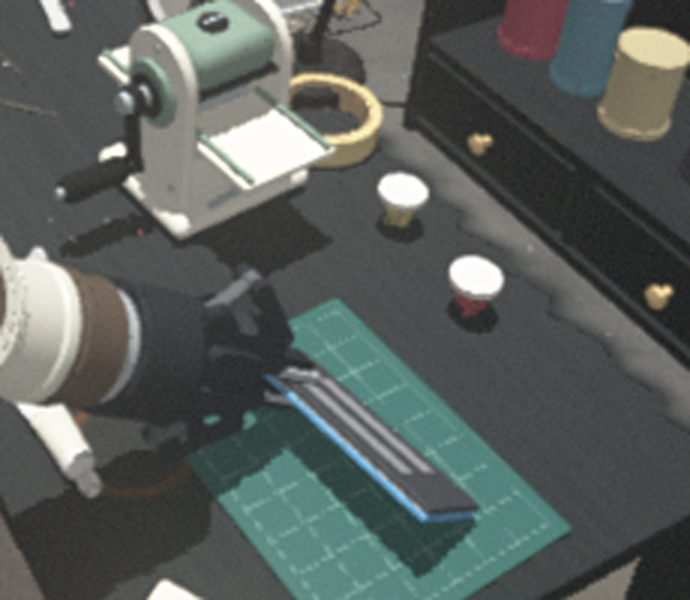

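Request:
move_arm(moves=[[[0,0,-0.005,0,0,0,1],[0,0,-0.005,0,0,0,1],[0,0,-0.004,0,0,0,1]]])

```text
clock: 18.18
eef_pos: [0.4698, -0.3687, 0.0328]
tool_rot: [0.593, 0.657, 0.3, 0.357]
ft_force: [-6.3, 1.1, 8.0]
grip_width: 0.0089
```

```bash
python3 st2.py 36 .036 1
```

```text
t 18.18 [ 0.47  -0.369  0.033] F [-6.3  1.1  8. ] w 0.0089 q [-1.    0.57 -0.77 -0.46  0.75  0.74]
seg dist mm 4 turn 1 axis [ 0.02  0.03 -0.02] shift [-0.     0.007 -0.003]
   1.0 e 0.0 0.0 [-1.    0.56 -0.78 -0.45  0.73  0.76] dq 0.02 j5 [ 0.231 -0.356  0.201] j4 [ 0.199 -0.307  0.273]
```

Request:
move_arm(moves=[[[0,0,0,0,0,0,0.7],[0,0,0,0,0,0,0.6],[0,0,0,0,0,0,0.6],[0,0,0,0,0,0,0.6]]])

```text
clock: 18.52
eef_pos: [0.4707, -0.369, 0.0344]
tool_rot: [0.591, 0.657, 0.3, 0.359]
ft_force: [-1.5, 0.9, -1.9]
grip_width: 0.0167
```

```bash
python3 st2.py 36 .036 1;python3 snap.py 16; python3 - <<'E'
from h import *
crop("scene16",270,500,180,380,3,"pics/sc16.png")
E
```

```text
t 18.52 [ 0.471 -0.369  0.034] F [-1.5  0.9 -1.9] w 0.0167 q [-1.    0.57 -0.77 -0.47  0.75  0.74]
seg dist mm 5 turn 2 axis [ 0.03  0.04 -0.03] shift [-0.002  0.007 -0.006]
   1.0 e 0.0 0.0 [-1.    0.56 -0.78 -0.45  0.73  0.76] dq 0.02 j5 [ 0.231 -0.356  0.201] j4 [ 0.199 -0.307  0.273]
```

View pics/sc16.png

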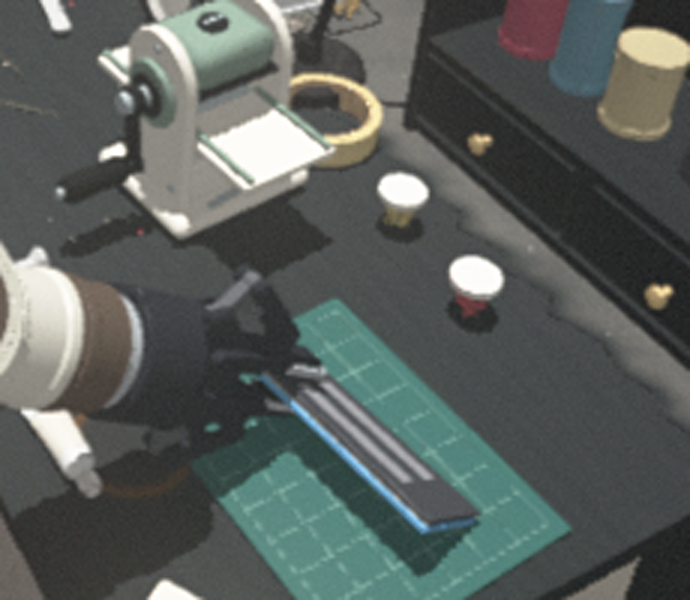

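Request:
move_arm(moves=[[[-0.004,0,0,0,0,0,0.5],[-0.01,0,0,0,0,0,0.45],[-0.012,0,0,0,0,0,0.4]]])

```text
clock: 18.87
eef_pos: [0.4582, -0.3701, 0.035]
tool_rot: [0.59, 0.658, 0.299, 0.36]
ft_force: [0.0, -0.7, -1.8]
grip_width: 0.0259
```

```bash
python3 st2.py 36 .036 1;python3 snap.py 17; python3 - <<'E'
from h import *
crop("scene17",270,500,180,380,3,"pics/sc17.png")
E
```

```text
t 18.87 [ 0.458 -0.37   0.035] F [ 0.  -0.7 -1.8] w 0.0259 q [-1.03  0.56 -0.79 -0.46  0.77  0.71]
seg dist mm 13 turn 2 axis [ 0.04  0.04 -0.03] shift [ 0.023  0.009 -0.007]
   1.0 e 0.0 0.0 [-1.    0.56 -0.78 -0.45  0.73  0.76] dq 0.05 j5 [ 0.231 -0.356  0.201] j4 [ 0.199 -0.307  0.273]
```

View pics/sc17.png

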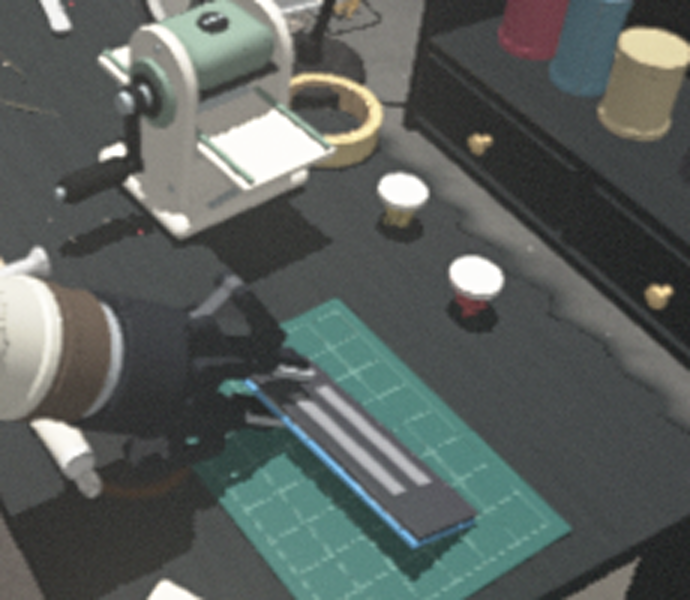

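Request:
move_arm(moves=[[[-0.012,0,0,0,0,0,0.35],[-0.014,0,0,0,0,0,0.3],[-0.014,0,0,0,0,0,0.3]]])

```text
clock: 19.22
eef_pos: [0.4367, -0.3708, 0.0355]
tool_rot: [0.59, 0.658, 0.299, 0.361]
ft_force: [0.5, -0.1, -0.1]
grip_width: 0.0303
```

```bash
python3 st2.py 36 .036 1;python3 snap.py 18; python3 - <<'E'
from h import *
crop("scene18",270,500,180,380,3,"pics/sc18.png")
E
```

```text
t 19.22 [ 0.437 -0.371  0.036] F [ 0.5 -0.1 -0.1] w 0.0303 q [-1.08  0.55 -0.81 -0.43  0.79  0.66]
seg dist mm 34 turn 2 axis [ 0.04  0.04 -0.03] shift [ 0.066  0.011 -0.008]
   1.0 e 0.0 0.0 [-1.    0.56 -0.78 -0.45  0.73  0.76] dq 0.1 j5 [ 0.231 -0.356  0.201] j4 [ 0.199 -0.307  0.273]
```

View pics/sc18.png

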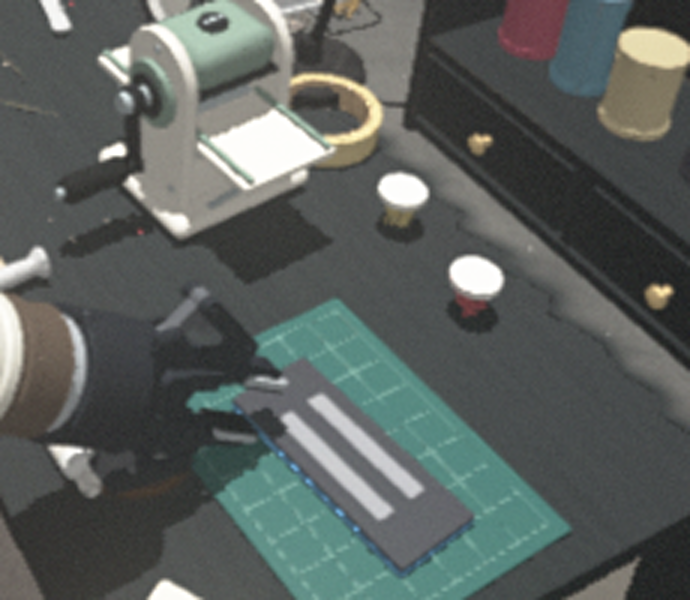

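Request:
move_arm(moves=[[[-0.018,0,0,0,0,0,0.3],[-0.02,0,0,0,0,0,0.3],[-0.03,0,0.002,0,0,0,0.3]]])

```text
clock: 19.57
eef_pos: [0.4026, -0.3719, 0.0383]
tool_rot: [0.588, 0.658, 0.299, 0.363]
ft_force: [-0.5, -0.3, 0.3]
grip_width: 0.0297
```

```bash
python3 st2.py 36 .036 1;python3 snap.py 19; python3 - <<'E'
from h import *
crop("scene19",270,500,180,380,3,"pics/sc19.png")
crop("top19",320,520,120,290,3,"pics/tc19.png")
E
```

```text
t 19.57 [ 0.403 -0.372  0.038] F [-0.5 -0.3  0.3] w 0.0297 q [-1.15  0.53 -0.83 -0.36  0.84  0.57]
seg dist mm 68 turn 2 axis [ 0.05  0.05 -0.03] shift [ 0.134  0.013 -0.014]
   1.0 e 0.0 0.0 [-1.    0.56 -0.78 -0.45  0.73  0.76] dq 0.19 j5 [ 0.231 -0.356  0.201] j4 [ 0.199 -0.307  0.273]
```

View pics/sc19.png

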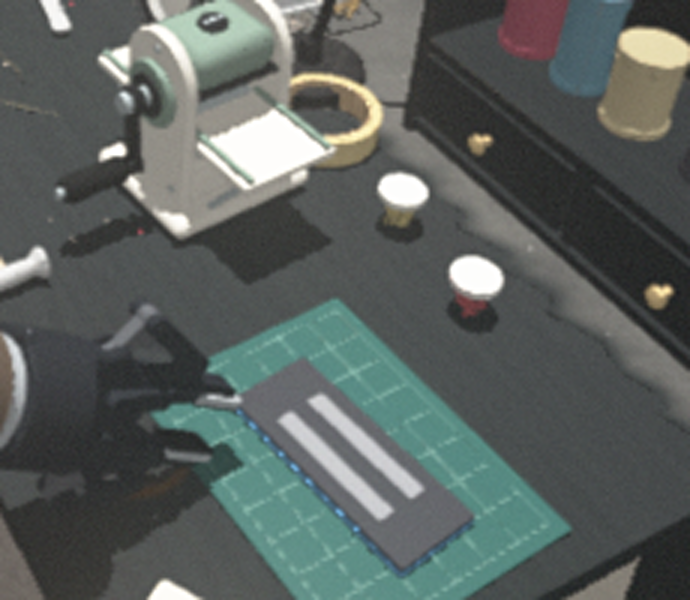

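View pics/tc19.png

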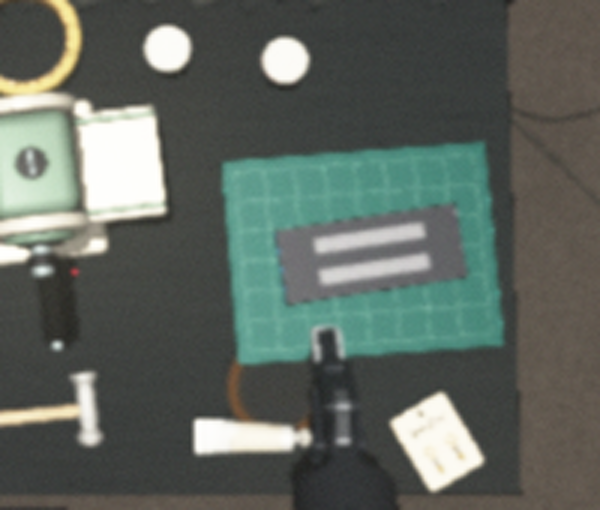

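Request:
move_arm(moves=[[[0,0,0.03,0,0,0,0.3],[0,0,0.04,0,0,0,0.3],[0,0,0.05,0,0,0,0.3],[0,0,0.05,0,0,0,0.3],[0,0,0.04,0,0,0,0.3],[0,0,0,0,0,0,0.3],[0,0,0,0,0,0,0.3]]])

```text
clock: 20.25
eef_pos: [0.4008, -0.3722, 0.1481]
tool_rot: [0.59, 0.656, 0.299, 0.364]
ft_force: [-0.7, -0.1, -1.1]
grip_width: 0.0297
```

```bash
python3 snap.py 20; python3 - <<'E'
from h import *
from workcell import get_obs
o=get_obs(); print(o["clock"],o["eef_pos"],o["ft_force"].round(1),o["joint_vel"].round(3))
for n in("top20","scene20"):
    c=load(n); P=cloud(c).reshape(-1,3)*1000; hsv=cv2.cvtColor(c["pixels"],cv2.COLOR_RGB2HSV).reshape(-1,3)
    roi=(P[:,0]>405)&(P[:,0]<560)&(P[:,1]<-315)&(P[:,1]>-510)&(P[:,2]<40)
    m=roi&(hsv[:,1]<60); q=P[m]
    r=cv2.minAreaRect(q[:,:2].astype(np.float32)); A=np.c_[q[:,:2],np.ones(len(q))]; s=np.linalg.lstsq(A,q[:,2],rcond=None)[0]
    print(n,len(q),r,"z",np.median(q[:,2]),"tilt deg",np.degrees(np.hypot(s[0],s[1])))
# compare bystanders
for n in("top","scene"):
    a=load(n+"0");b=load(n+"20"); d=cv2.absdiff(a["pixels"],b["pixels"]).max(2)
    Wa=cloud(a)*1000
    for nm,(x,y,r) in {"glue":(327,-318,60),"pot":(646,-250,35),"pliers":(416,165,90)}.items():
        m=(abs(Wa[...,0]-x)<r)&(abs(Wa[...,1]-y)<r)&(Wa[...,2]<60); print(n,nm,m.sum(),"changed",(d[m]>50).mean().round(3))
crop("top20",160,520,110,300,2.2,"pics/tc20.png")
crop("scene20",160,520,150,390,2.2,"pics/sc20.png")
E
```

```text
20.35 [ 0.40062991 -0.37191851  0.14691964] [-0.6  0.5  0.2] [-0.001  0.025 -0.019  0.007 -0.003 -0.002]
top20 1520 ((458.37969970703125, -422.7599792480469), (102.61405944824219, 153.7664031982422), 8.035996437072754) z 14.178427362219082 tilt deg 1.0880772859534258
scene20 2296 ((463.9571838378906, -414.0932922363281), (107.67988586425781, 156.92205810546875), 8.687578201293945) z 13.212207419496469 tilt deg 0.5736167872676986
top glue 2078 changed 0.0
top pot 748 changed 0.0
top pliers 5035 changed 0.0
scene glue 3114 changed 0.001
scene pot 703 changed 0.0
scene pliers 3778 changed 0.0
```

View pics/tc20.png

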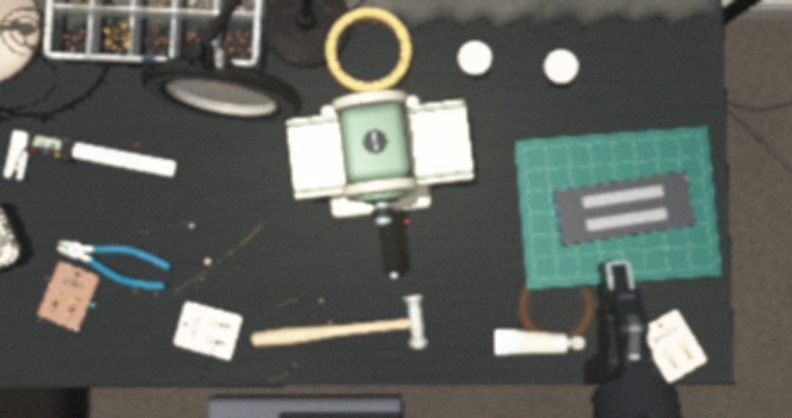

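View pics/sc20.png

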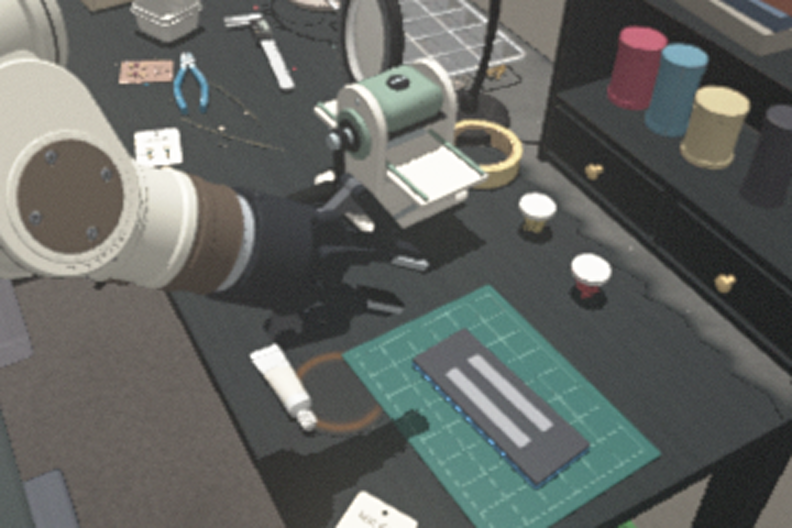

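```bash
python3 -c "
from workcell import *
print(job_done())"
```

```text
the job is handed in; nothing more can be done
None
```

The plate now lies grey steel side up in the middle of the green mat. I handed the job in at about 20 s of the 72 s allowed; no verdict is reported.

- **Cranking:** I turned the crank anticlockwise by roughly 1.4 turns. The drag fell from about 6–9 N to about 1.5–2 N, slightly above the "under 1.5 N" given. To confirm, I cranked another 50° and the plate did not move; its centre was at about y = −0.0795 m in the press frame.
- **Regrip:** Early on, joint 3 came up against its limit, with about 31 N on the wrist. I let go of the handle, regripped at a steeper angle and had no further trouble.
- **Plate:** I gripped the overhanging end only after the rollers had let go and drew it about 120 mm along and off the shelf. I then rolled it over 180° in the air. I set its far edge on the mat first and lowered the rest as the fingers withdrew.

**Last checks:**
- **Position and tilt:** The grey face is up at z ≈ 13–14 mm, and the fitted tilt is 0.6–1.1°.
- **Centring:** By eye the plate is within about 10 mm of the mat's centre. My automatic rectangle fit disagreed (a rectangle about 105 mm wide against the real 62 mm, its centre 17–23 mm off) because it took in some mat pixels, so I relied on the picture.
- **Bystanders:** The pliers, glue tube and bead pot show no change between the first and last pictures.
- **Robot:** The arm is clear of everything and the wrist force reads about zero.

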